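# Clear the abacus and tip the pressing weight into its bin

## Task

Take the abacus that lies across the green-lined bin and lay it gently down along the blue felt top of the low stand, flat and wholly on it. Then slide the heavy red-topped pressing weight, too heavy to lift, steadily along the work block out from under the drying rack and tip it over the block's end into the green-lined bin, so that it lies in the bin clear of the block. Do not let the weight touch the abacus, and leave everything else as it is.

Things in the scene. Friction and masses are not known exactly. Their poses are not given: they have to be found in the camera images.
- block: Brown wooden work block, 200 (own x) x 300 (own y) x 140 mm high, fixed; origin at the centre of its underside, z up, own x roughly away from the robot. Its waxed top is the sliding surface (friction with the weight about 0.3), open at both y ends, with a box close beside each end.
- rack (a point): Slatted drying rack fixed over the block. Point: over the block's centre at the rack's underside, 195 mm above the block's top. Along the block's axes it spans x -15 to +120, y -100 to +100 mm, top 35 mm higher with its load. Two 14 mm posts on the bench at x +112, y +/-85 carry it: open towards the robot, so reach under with the tool leaning, about 20 to 45 degrees, fingertips away from the robot
- weight_center (a point): Dark cast-iron pressing weight with red top, a slab 90 (own x) x 100 (own y) x 36 mm high, 1.9 to 2.8 kg, no handle; the point is its centre, 18 mm above its underside. Stands loose on the block under the rack, own y within about 0.15 rad of the block's y. Pushing it along takes 5 to 12 N.
- bin: Open wooden bin, green inside, outside 180 (own x) x 160 (own y) x 125 mm high, walls and floor 8 mm, smooth, fixed; origin at the centre of its underside, axes parallel to the block's. Stands 6 mm from the block's +y or -y end (varies), rim 15 mm below the block's top. At the other end stands a like box without green, full of wooden sticks.
- abacus_center (a point): Abacus with black frame and red-brown beads, a bar 220 (own x) x 60 (own y) x 20 mm high, 0.22 kg; the point is its centre, half-way up. It lies flat across the bin's rim, its long axis within about 0.12 rad of the bin's own x. It can be gripped across its 60 mm width.
- stand: Low wooden stand with a blue felt top, 72 (own x) x 240 (own y) mm, top 120 mm above the bench, fixed; between the robot and the block; origin at the centre of its foot on the bench, z up. The abacus is to lie with its long axis along the stand's own y.
- bar: Dark steel straight bar, 14 (own x) x 180 (own y) x 8 mm, loose on the block's top near its robot-side edge (82 mm from the block's centre line); origin at the centre of its underside. Not to be disturbed.
- bottle: Green glass bottle, 56 mm across, 150 mm tall, standing behind the block; origin at the centre of its base. Not to be disturbed.
- jar: Amber jar, 70 mm across, 90 mm tall, to the right front; origin at the centre of its base. Not to be disturbed.
- mallet: Wooden mallet lying on the right; origin under its middle. Not to be disturbed.
- brush: Brush lying on the left; origin under its middle. Not to be disturbed.
- cup: Blue cup, 72 mm across, 75 mm tall, behind the block; origin at the centre of its base. Not to be disturbed.
- offcut: Wood offcut, 160 x 50 x 30 mm, lying on the right; origin at the centre of its underside. Not to be disturbed.
Things that resemble listed ones, but are neither listed nor needed, are in the scene too. Of the things like the part that bears abacus_center, leave any that is pink or purple; of the rest the larger one is meant.

How it is judged:
On the way:
1. the abacus lies flat on the stand, let go (x of abacus_center in the frame of stand between -0.025 and 0.025 m and y of abacus_center in the frame of stand between -0.04 and 0.04 m and z of abacus_center in the frame of stand below 0.14 m and angle between abacus_center's own z axis and vertical below 0.1 rad and angle between the x axis of abacus_center and the y axis of stand, either way round below 0.25 rad and linear speed of abacus below 0.03 m/s and contact force between the fingers and abacus below 0.1 N), for 0.2 s.
At the end, for the whole second after the job is handed in: Abacus flat (0.1 rad) on the stand, centre within 25 mm across and 40 mm along, aligned within 0.25 rad, at rest, released; weight at rest in the green-lined bin, centre between its walls and under 70 mm above the bin's underside, not touching the block (all of step 1 and x of weight_center in the frame of bin between -0.075 and 0.075 m and y of weight_center in the frame of bin between -0.065 and 0.065 m and z of weight_center in the frame of bin below 0.07 m and contact force between weight and block below 0.2 N and linear speed of weight below 0.03 m/s).
It fails at once if the weight touches the abacus (contact force between weight and abacus above 0.5 N).
It fails at once if the abacus is dropped or banged down on the stand (over 50 N) (contact force between abacus and stand above 50 N).
It fails at once if the weight is lifted more than 30 mm (height (world z) of weight_center above 0.188 m).
It fails at once if the weight is shoved faster than 0.4 m/s while still on the block's top (height (world z) of weight_center above 0.155 m and linear speed of weight above 0.4 m/s).
It fails at once if a bystander (bar, bottle, jar, mallet, brush, cup, offcut) is moved by more than 30 mm (distance of any of bottle, jar, mallet, brush, cup, offcut, bar from where it was at the start of the episode above 0.03 m).
It also fails if it takes over 64 s, if anything falls off the work surface, if the arm or the gripper's body presses on something with over 40 N, if the wrist force passes 120 N, or if a joint passes its speed limit or range.

## Robot

A 6-joint arm with a two-finger parallel gripper is mounted at the origin on the work surface. World frame = base frame: x ahead of the robot, y to its left, z up, the work surface at z = 0. Lengths are in m, angles in rad, forces in N, time in s.
With the tool pointing down it reaches from about 0.425 to 1.125 m from the base axis. Payload 14.9 kg.
Tool frame: the origin (TCP) lies on the mounting face of the last link; the fingertips stand 191 mm ahead of it and the grasp point (between the pads) lies 172 mm ahead of it (pinch_z is the distance from the TCP to the grasp point, in m); y points along the fingers, x is the direction in which the jaws open and shut, and the axes are right-handed (so a half turn about y gives the same grasp; the last joint's range is limited). The gripper opens to 91 mm and grips with 3 to 60 N. Pads are 32 mm wide; open, the fingers measure 118 mm over their backs; the gripper's body (76 mm by 178 mm) begins 60 mm behind the grasp point.
Start: joints at [1.25, 0.379, 1.734, -0, 1.028, -0.033], TCP at [0.199, 0.671, 0.405] pointing down, gripper open.
Joint ranges: [-2.77, 2.77], [-0.74, 2.19], [0, 2.66], [-1.06, 4.2], [0.31, 2.87], [-3.08, 3.08]. Speed limits (rad/s): [1.89, 1.89, 2.39, 3.14, 3.14, 3.14].

## Interface

Orientations are given as a rotation vector (axis times angle).
In Python, from plant import * gives the robot as it stands.
- The arm moves only by the tool apply_moves, never from a script. Its argument "steps" is a list of rows, each an object with "fingers": the gripper command: -1 is fully open, 1 is shut, values between are in proportion; "offset": the shift along the tool's x, y, z in m, a list of three; "turn": the turn about the tool's y in rad. In form: [{"fingers": fingers, "offset": [dx, dy, dz], "turn": turn}, ...]. A call has 1 to 10 rows; each row shifts and turns the commanded pose from where the row before left it, along the tool's axes as they then stand; what a row does not reach is not made up. A row lasts 1/8 s, in which the tool goes at most 62.5 mm and 10.7 degrees, less where a joint would pass 70% of its speed; a pose out of reach is approached as far as the arm can. A call is refused whole if a number of a shift passes 0.0625 or a number of a turn 0.188, either way. A call with a gripper value outside its range is refused whole. The fingers move at their own pace and stop on an object; "newtons" is the grip in N (left out, the last holds). Time passes only in rows, so rows that do not move let the fingers close. It gives the time, the measured TCP pose, the force and the opening at its end, in the units of the state.
- state(): the state, without advancing time (a new reading comes with each control period).
- camera(name): name is "scene" or "top" or "wrist"; returns the picture (480x640x3 uint8, red, green, blue); there is no depth.
- camera_info(name): a dict with "camera_matrix" (3x3 intrinsics, pixels), "extrinsics" (4x4, takes a point from world to camera coordinates). Camera axes: x right, y up, looking along -z (the intrinsics and any distortion apply to the point x, -y, -z); pixel columns grow to the right and rows downward; lengths in m; the calibration is good to about 2 mm. A picture is of the moment at which its call begins: read the wrist's pose just before it. camera_info takes no time and is no camera call; for the wrist camera it gives the pose at the moment of the call.
- hand_in(): hands the job in, once; it reports no verdict.
The state is a dict: "time_s": time; "qpos": joint angles; "qd": joint speeds; "joint_efforts": joint torques, N m; "position": TCP position; "tool_rot": TCP orientation; "contact_force": force on the tool from outside, world axes, zero at the start; "torque": the same for the moment, N m; "grip_width": finger opening in m.
Only numpy, scipy, OpenCV 4.12 (cv2) and the standard library are available. Lean on these libraries where they do the work, as an engineer would, in place of code of your own. Each camera call takes 0.05 s, during which the arm holds its last target.

## Working session

There is one attempt and no reset: what is moved stays moved. The work goes in short steps, Python scripts to look and compute and a tool call to move; the robot and the scene stay as the last step left them, time stands still between calls to the robot, and variables do not carry over. Pictures are saved under pics/ and viewed, and the job is handed in when it is done.

Besides the shell and the picture viewer there is one more tool, called after "Request:" by a JSON object that holds its "op" and its "data", one argument or row to a line. apply_moves: Moves the arm, as the interface text tells. Its arguments: {"type":"object","properties":{"steps":{"type":"array"},"newtons":{"type":"number"}},"required":["steps"]}

```bash
mkdir -p pics; ls
python3 - <<'E'
from plant import *
import cv2,numpy as np
np.set_printoptions(precision=4,suppress=True)
s=state();print(s)
for n in ["scene","top","wrist"]:
    ci=camera_info(n);print(n,ci)
    cv2.imwrite(f"pics/{n}0.png",camera(n)[:,:,::-1])
E
```

```text
pics
{'time_s': 0.0, 'qpos': array([ 1.2497,  0.3794,  1.7348,  0.    ,  1.0285, -0.0333]), 'qd': array([ 0.0006,  0.0004, -0.0027, -0.0014, -0.    ,  0.0019]), 'joint_efforts': array([  0.004 , -76.3726, -43.4387,   0.0653,   0.0423,  -0.    ]), 'position': array([0.1986, 0.671 , 0.4041]), 'tool_rot': array([-1.3323, -0.994 ,  0.9955]), 'contact_force': array([-0.3694,  0.1816, -0.6421]), 'torque': array([-0.0135,  0.0152, -0.0367]), 'grip_width': 0.09135047297108863}
scene {'camera_matrix': array([[478.0466,   0.    , 323.5898],
       [  0.    , 478.0466, 242.1621],
       [  0.    ,   0.    ,   1.    ]]), 'extrinsics': array([[-0.7432,  0.6691, -0.0033,  0.3703],
       [-0.5005, -0.5527,  0.6664,  0.0986],
       [ 0.4441,  0.4969,  0.7456, -1.6316],
       [ 0.    ,  0.    ,  0.    ,  1.    ]])}
top {'camera_matrix': array([[485.1745,   0.    , 323.4438],
       [  0.    , 485.1745, 228.8326],
       [  0.    ,   0.    ,   1.    ]]), 'extrinsics': array([[ 0.0187, -0.9998,  0.0112, -0.0403],
       [ 0.9982,  0.0193,  0.056 , -0.4865],
       [-0.0562,  0.0101,  0.9984, -1.3194],
       [ 0.    ,  0.    ,  0.    ,  1.    ]])}
wrist {'camera_matrix': array([[405.8125,   0.    , 313.5959],
       [  0.    , 405.8125, 242.1423],
       [  0.    ,   0.    ,   1.    ]]), 'extrinsics': array([[ 0.2846,  0.9586, -0.0017, -0.6993],
       [-0.9325,  0.2764, -0.2326,  0.0264],
       [-0.2225,  0.0678,  0.9726, -0.3904],
       [ 0.    ,  0.    ,  0.    ,  1.    ]])}
```

View pics/scene0.png

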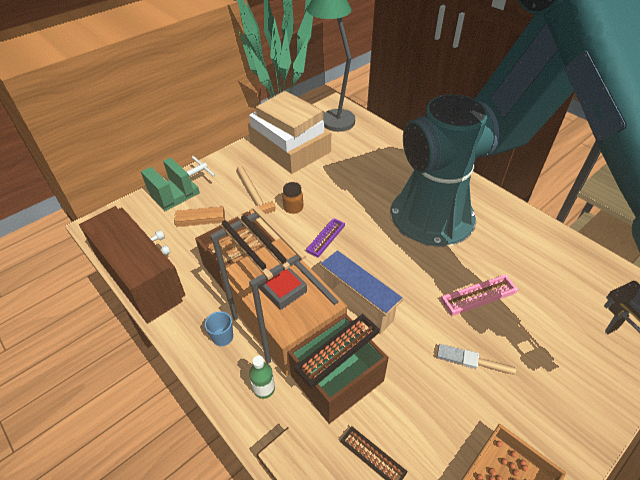

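View pics/top0.png

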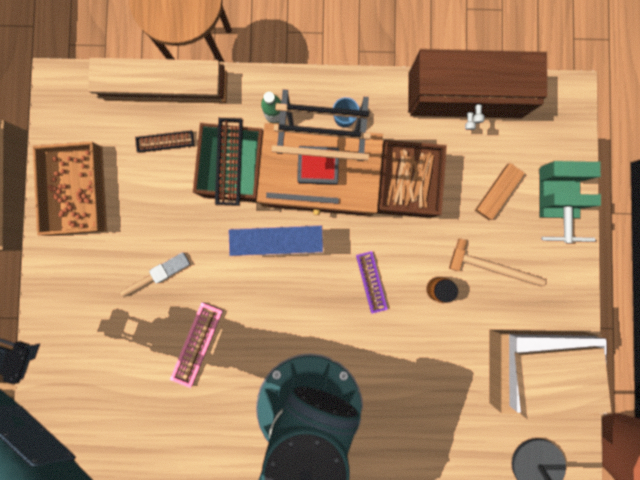

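View pics/wrist0.png

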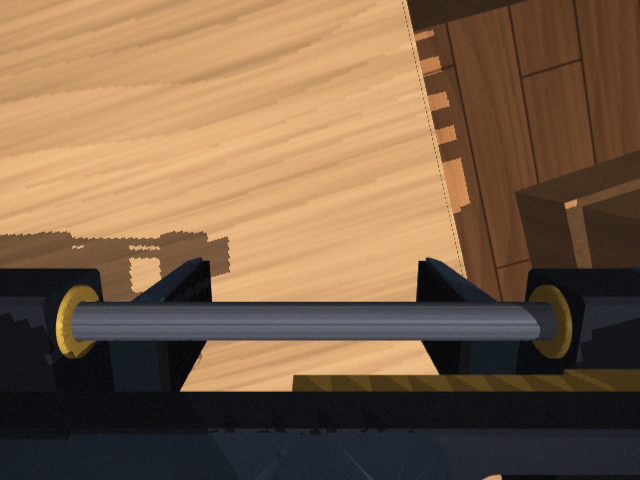

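Run:
```python
from plant import *
import numpy as np
from scipy.spatial.transform import Rotation as R
np.set_printoptions(precision=4,suppress=True)
s=state()
print(R.from_rotvec(s['tool_rot']).as_matrix(),s['time_s'])
```

```text
[[ 0.2838 -0.0003 -0.9589]
 [ 0.9589 -0.0008  0.2838]
 [-0.0009 -1.      0.    ]] 0.15
```

```bash
cat > h.py <<'E'
from plant import *
import cv2,numpy as np
from scipy.spatial.transform import Rotation as R
np.set_printoptions(precision=4,suppress=True)
def ray(ci,uv):
    K=ci['camera_matrix'];E=ci['extrinsics']
    uv=np.atleast_2d(np.asarray(uv,float))
    d=np.c_[(uv[:,0]-K[0,2])/K[0,0],-(uv[:,1]-K[1,2])/K[1,1],-np.ones(len(uv))]
    return -E[:3,:3].T@E[:3,3], d@E[:3,:3]
def onz(ci,uv,z):
    c,d=ray(ci,uv); return c+d*((z-c[2])/d[:,2])[:,None]
def proj(ci,P):
    P=np.atleast_2d(P);E=ci['extrinsics'];K=ci['camera_matrix']
    p=P@E[:3,:3].T+E[:3,3]
    return np.c_[K[0,0]*p[:,0]/-p[:,2]+K[0,2],-K[1,1]*p[:,1]/-p[:,2]+K[1,2]]
E
python3 - <<'E'
from h import *
for n,(x0,y0,x1,y1) in dict(top=(180,80,460,290),scene=(180,190,420,430)).items():
    im=cv2.imread(f"pics/{n}0.png")[y0:y1,x0:x1]
    f=800/(x1-x0); f=min(f,600/(y1-y0))
    cv2.imwrite(f"pics/{n}0c.png",cv2.resize(im,None,fx=f,fy=f,interpolation=cv2.INTER_CUBIC)); print(n,f)
ci=camera_info("wrist");s=state();Rt=R.from_rotvec(s['tool_rot']).as_matrix()
E=ci['extrinsics'];print("cam in tool",Rt.T@(-E[:3,:3].T@E[:3,3]-s['position']), Rt.T@E[:3,:3].T)
for n in ["top","scene"]:
    E=camera_info(n)['extrinsics'];print(-E[:3,:3].T@E[:3,3])
E
```

```text
top 2.857142857142857
scene 2.5
cam in tool [0.0002 0.0195 0.0645] [[ 1.      0.0007  0.0009]
 [ 0.0007  0.2326 -0.9726]
 [-0.0009  0.9726  0.2326]]
[ 0.4123 -0.0176  1.345 ]
[1.0491 0.6176 1.152 ]
```

View pics/top0c.png

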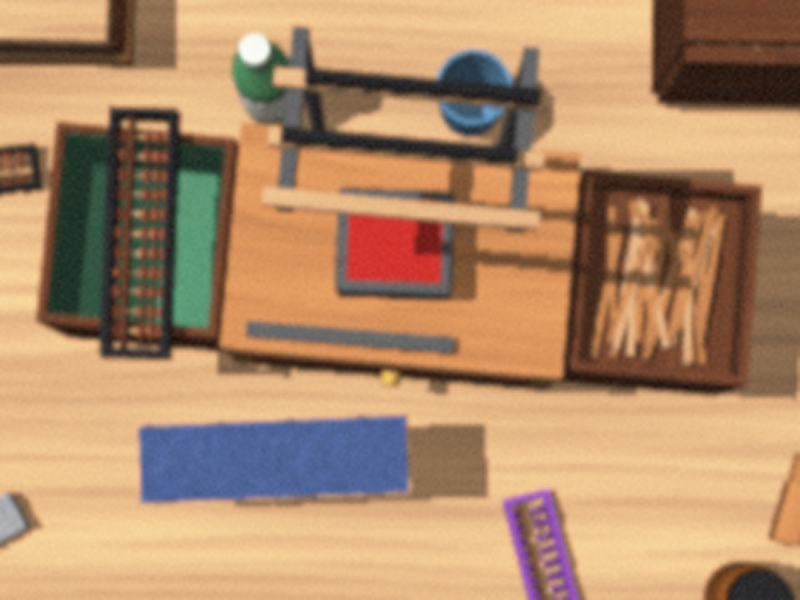

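View pics/scene0c.png

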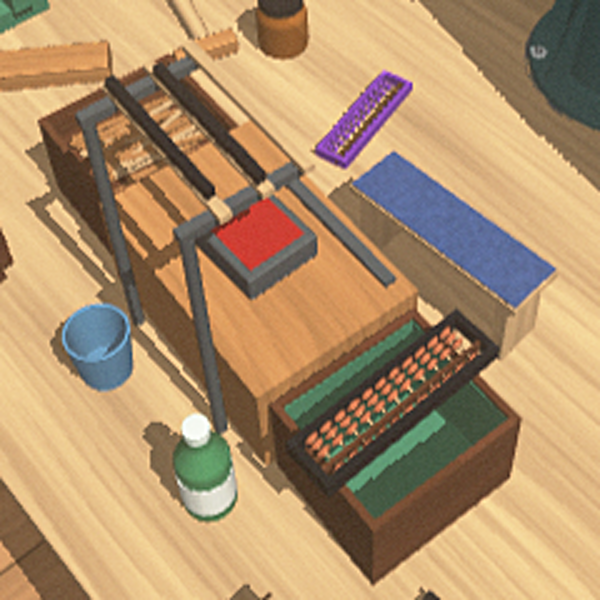

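Run:
```python
from h import *
im=cv2.imread("pics/top0.png");ci=camera_info("top")
hsv=cv2.cvtColor(im,cv2.COLOR_BGR2HSV)
def rect(mask,z,roi,name):
    m=np.zeros_like(mask);x0,y0,x1,y1=roi;m[y0:y1,x0:x1]=mask[y0:y1,x0:x1]
    cs,_=cv2.findContours(m,cv2.RETR_EXTERNAL,cv2.CHAIN_APPROX_NONE);c=max(cs,key=cv2.contourArea)
    P=onz(ci,c[:,0,:],z)[:,:2].astype(np.float32)
    r=cv2.minAreaRect(P); print(name,r,"pix",cv2.minAreaRect(c)[0])
rect(cv2.inRange(hsv,(105,90,60),(125,255,255)),.12,(215,215,340,270),"stand")
rect(cv2.inRange(hsv,(0,180,90),(6,255,255))|cv2.inRange(hsv,(174,180,90),(180,255,255)),.176,(290,140,350,190),"red")
cr=lambda l:np.array(l)/2.857+[180,80]
for n,l,z in [("block",[(220,348),(565,380),(580,170),(245,125)],.14),("abacus",[(110,110),(178,112),(170,355),(102,352)],.145),
  ("bin",[(58,125),(237,140),(219,340),(40,322)],.125),("bar",[(247,323),(247,337),(455,340),(455,352)],.148),("weighttop",[(342,190),(452,195),(448,295),(338,290)],.176),
  ("slat",[(263,190),(263,205),(540,212),(540,224)],.335+.02)]:
    P=onz(ci,cr(l),z);print(n,P[:,:2].round(4).tolist(),P.mean(0),cv2.minAreaRect(P[:,:2].astype(np.float32)))
```

```text
stand ((0.44980549812316895, 0.09061549603939056), (0.06145457923412323, 0.23033957183361053), 3.4040489196777344) pix (275.2947082519531, 240.3682098388672)
red ((0.628713846206665, -0.01308416947722435), (0.07559643685817719, 0.05089927837252617), 87.43061828613281) pix (317.8760986328125, 166.85842895507812)
block [[0.5444, 0.137], [0.5223, -0.1646], [0.7082, -0.1755], [0.7419, 0.1202]] [ 0.6292 -0.0207  0.14  ] ((0.6321963667869568, -0.021049708127975464), (0.30236563086509705, 0.19828659296035767), 85.8131332397461)
abacus [[0.7513, 0.2381], [0.7509, 0.1786], [0.5368, 0.1795], [0.5383, 0.2384]] [0.6443 0.2086 0.145 ] ((0.6440848112106323, 0.2087731510400772), (0.05950669199228287, 0.21422730386257172), 89.74998474121094)
bin [[0.7424, 0.2881], [0.7324, 0.1287], [0.5531, 0.14], [0.5659, 0.2981]] [0.6484 0.2137 0.125 ] ((0.6477558612823486, 0.21400770545005798), (0.15969394147396088, 0.17967836558818817), 86.39883422851562)
bar [[0.5657, 0.1131], [0.5535, 0.1128], [0.5545, -0.0676], [0.5441, -0.0677]] [0.5545 0.0227 0.148 ] ((0.5540257692337036, 0.02274814248085022), (0.181876078248024, 0.012159718200564384), 86.45045471191406)
weighttop [[0.6777, 0.0321], [0.6754, -0.0617], [0.5895, -0.0598], [0.5919, 0.0337]] [ 0.6336 -0.0139  0.176 ] ((0.6336095929145813, -0.01385318860411644), (0.09406124800443649, 0.08595825731754303), 88.58294677734375)
slat [[0.6359, 0.0814], [0.625, 0.0812], [0.6241, -0.1188], [0.6153, -0.1189]] [ 0.625  -0.0188  0.355 ] ((0.6245133876800537, -0.0186685249209404), (0.2011936902999878, 0.010896623134613037), 86.62029266357422)
```

Request:
{"op": "apply_moves", "data": {
  "steps": [
    {"fingers": -1, "offset": [0, 0, 0], "turn": -0.144},
    {"fingers": -1, "offset": [0, 0, 0], "turn": -0.144},
    {"fingers": -1, "offset": [-0.038, 0, -0.037], "turn": 0},
    {"fingers": -1, "offset": [-0.038, 0, -0.037], "turn": 0},
    {"fingers": -1, "offset": [-0.038, 0, -0.037], "turn": 0},
    {"fingers": -1, "offset": [-0.038, 0, -0.037], "turn": 0},
    {"fingers": -1, "offset": [-0.038, 0, -0.037], "turn": 0},
    {"fingers": -1, "offset": [-0.038, 0, -0.037], "turn": 0},
    {"fingers": -1, "offset": [-0.038, 0, -0.037], "turn": 0},
    {"fingers": -1, "offset": [-0.038, 0, -0.037], "turn": 0}
  ],
  "newtons": 20
}}

```text
time_s: 1.4
position: [0.4957, 0.3659, 0.4047]
tool_rot: [-1.209, -1.209, 1.209]
contact_force: [-0.2, -0.1, 0.3]
grip_width: 0.091
```

Run:
```python
from h import *
s=state();print(s['position'],s['qpos'],s['time_s']);print(R.from_rotvec(s['tool_rot']).as_matrix())
```

```text
[0.4957 0.3659 0.4047] [ 0.598   0.2495  1.9088 -0.      0.9834 -0.9731] 1.4
[[-0.0003 -0.0001 -1.    ]
 [ 1.     -0.0001 -0.0003]
 [-0.0001 -1.      0.0001]]
```

Request:
{"op": "apply_moves", "data": {
  "steps": [
    {"fingers": -1, "offset": [-0.039, 0, -0.037], "turn": 0},
    {"fingers": -1, "offset": [-0.039, 0, -0.037], "turn": 0},
    {"fingers": -1, "offset": [-0.039, 0, -0.037], "turn": 0},
    {"fingers": -1, "offset": [-0.039, 0, -0.037], "turn": 0},
    {"fingers": -1, "offset": [0, 0, 0], "turn": 0}
  ]
}}

```text
time_s: 2.02
position: [0.6446, 0.2089, 0.4044]
tool_rot: [-1.211, -1.207, 1.207]
contact_force: [-0.4, 1.0, -0.4]
grip_width: 0.0914
```

Run:
```python
from h import *
s=state();print(s['position'],s['qpos'],s['time_s'])
ci=camera_info("wrist");im=camera("wrist")[:,:,::-1];cv2.imwrite("pics/wrist1.png",im)
np.save("w1.npy",ci['extrinsics'])
cv2.imwrite("pics/scene1.png",camera("scene")[:,:,::-1])
```

```text
[0.6446 0.2089 0.4044] [ 0.279   0.3449  1.7823 -0.0003  1.0143 -1.2887] 2.025
```

View pics/wrist1.png

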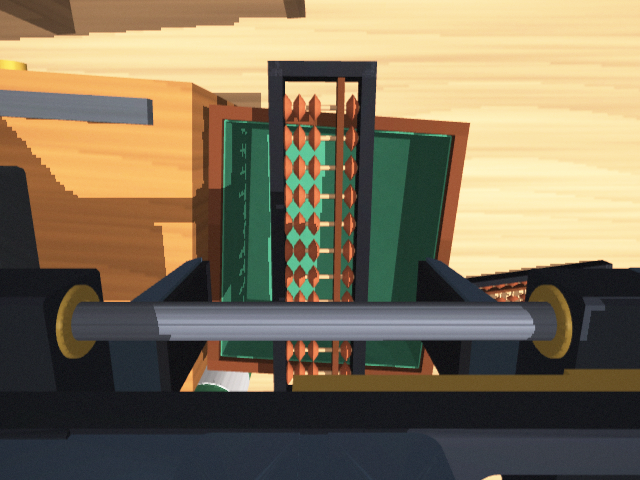

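View pics/scene1.png

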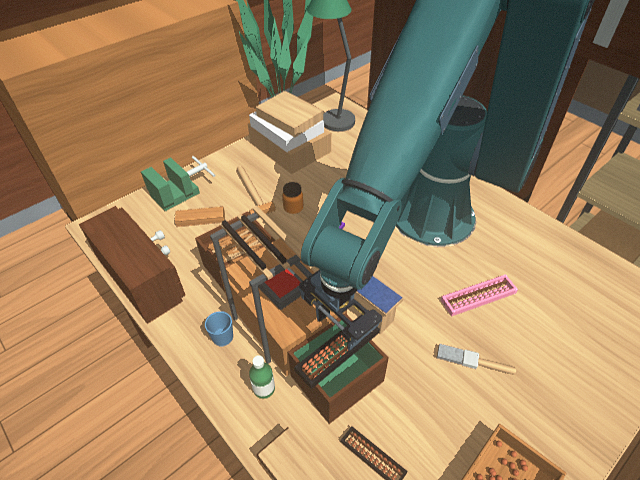

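Run:
```python
from h import *
ci=camera_info("wrist");ci['extrinsics']=np.load("w1.npy")
im=cv2.imread("pics/wrist1.png")
g=im.max(2)
for r in [66,90,130,180,220,250,345,370]:
    d=np.where(g[r,240:420]<75)[0]+240
    print(r,d.min() if len(d) else 0,d.max() if len(d) else 0, onz(ci,[(d.min(),r),(d.max(),r)],.145)[:,:2].tolist() if len(d) else 0)
print(onz(ci,[(269,62),(376,62)],.145))
print(proj(ci,[[0.6446,.2089,.145]]))
```

```text
66 269 376 [[0.5375852815237001, 0.18448661452082785], [0.537818741284242, 0.24340196515845136]]
90 269 375 [[0.5500550272855727, 0.18412045043584857], [0.5502865635286773, 0.2432426754901129]]
130 240 374 [[0.5715096463351613, 0.16695135236754471], [0.571802715340446, 0.24334777664903817]]
180 240 419 [[0.599783195580034, 0.1656510452044495], [0.6001747289155893, 0.27059288115490004]]
220 240 419 [[0.6235861363027841, 0.1645563423761466], [0.62397726646361, 0.2719392974205335]]
250 240 419 [[0.6421781367448177, 0.16370129191390476], [0.6425686512049515, 0.27299093919468853]]
345 240 419 [[0.7056691504195686, 0.16078132529922773], [0.7060555735816627, 0.2765821455847871]]
370 273 419 [[0.7237259763743507, 0.1816506920579515], [0.7240397327684046, 0.2775994389890689]]
[[0.5355 0.1845 0.145 ]
 [0.5358 0.2433 0.145 ]]
[[314.0242 253.5761]]
```

Request:
{"op": "apply_moves", "data": {
  "steps": [
    {"fingers": -1, "offset": [0.0025, 0.03, 0], "turn": 0.015},
    {"fingers": -1, "offset": [0, 0.03, 0], "turn": 0},
    {"fingers": -1, "offset": [0, 0.02, 0], "turn": 0},
    {"fingers": -1, "offset": [0, 0.015, 0], "turn": 0},
    {"fingers": 0.4, "offset": [0, 0, 0], "turn": 0},
    {"fingers": 0.4, "offset": [0, 0, 0], "turn": 0},
    {"fingers": 0.4, "offset": [0, 0, 0], "turn": 0},
    {"fingers": 0.4, "offset": [0, 0, 0], "turn": 0},
    {"fingers": 0.4, "offset": [0, 0, 0], "turn": 0}
  ],
  "newtons": 20
}}

```text
time_s: 3.25
position: [0.643, 0.2138, 0.3105]
tool_rot: [-1.217, -1.199, 1.198]
contact_force: [-2.5, -0.5, 5.3]
grip_width: 0.0603
```

Run:
```python
from h import *
s=state();print(s['position'],s['qpos'],s['time_s'],s['grip_width'],s['contact_force'])
cv2.imwrite("pics/wrist2.png",camera("wrist")[:,:,::-1])
cv2.imwrite("pics/scene2.png",camera("scene")[150:450,150:450,::-1])
```

```text
[0.643  0.2138 0.3105] [ 0.2867  0.4597  1.8168 -0.0002  0.8641 -1.2693] 3.25 0.06028050034521522 [-2.4726 -0.5266  5.2558]
```

View pics/wrist2.png

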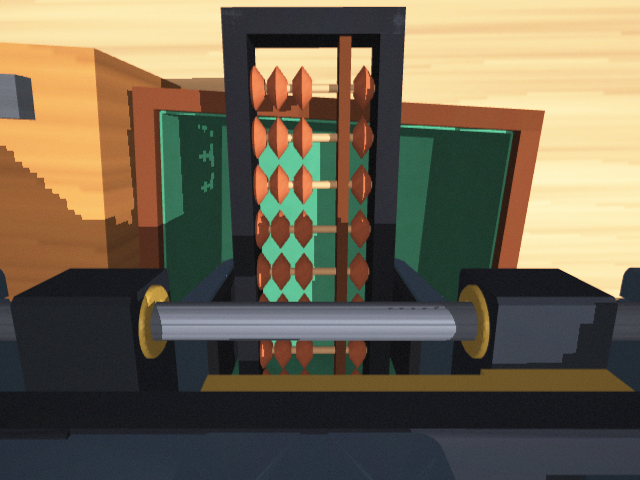

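View pics/scene2.png

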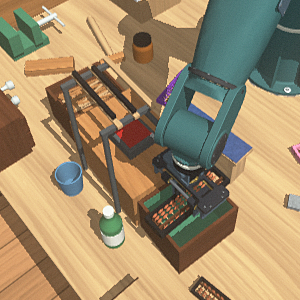

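Request:
{"op": "apply_moves", "data": {
  "steps": [
    {"fingers": 0.4, "offset": [0, -0.015, 0], "turn": 0},
    {"fingers": 0.4, "offset": [0, -0.025, 0], "turn": 0},
    {"fingers": 0.4, "offset": [0, -0.035, 0], "turn": 0},
    {"fingers": 0.4, "offset": [-0.01, -0.005, 0.02], "turn": 0},
    {"fingers": 0.4, "offset": [-0.02, 0, 0.035], "turn": 0},
    {"fingers": 0.4, "offset": [-0.025, 0, 0.04], "turn": 0},
    {"fingers": 0.4, "offset": [-0.025, 0, 0.04], "turn": 0},
    {"fingers": 0.4, "offset": [-0.025, 0, 0.035], "turn": 0},
    {"fingers": 0.4, "offset": [-0.015, 0, 0.02], "turn": 0},
    {"fingers": 0.4, "offset": [0, 0, 0], "turn": 0.1}
  ],
  "newtons": 25
}}

```text
time_s: 4.6
position: [0.4497, 0.0958, 0.3904]
tool_rot: [-1.263, -1.122, 1.122]
contact_force: [0.6, 0.3, -2.0]
grip_width: 0.0595
```

Request:
{"op": "apply_moves", "data": {
  "steps": [
    {"fingers": 0.4, "offset": [0, 0, 0], "turn": 0.18},
    {"fingers": 0.4, "offset": [0, 0, 0], "turn": 0.18},
    {"fingers": 0.4, "offset": [0, 0, 0], "turn": 0.18},
    {"fingers": 0.4, "offset": [0, 0, 0], "turn": 0.18},
    {"fingers": 0.4, "offset": [0, 0, 0], "turn": 0.18},
    {"fingers": 0.4, "offset": [0, 0, 0], "turn": 0.18},
    {"fingers": 0.4, "offset": [0, 0, 0], "turn": 0.18},
    {"fingers": 0.4, "offset": [0, 0, 0], "turn": 0.136},
    {"fingers": 0.4, "offset": [0, 0, 0], "turn": 0}
  ]
}}

```text
time_s: 5.72
position: [0.451, 0.0966, 0.3903]
tool_rot: [-1.57, -0.048, 0.047]
contact_force: [0.3, 0.0, -2.4]
grip_width: 0.0599
```

Run:
```python
from h import *
s=state();print(s['position'],s['qpos'],s['time_s'],s['grip_width'],s['contact_force']);print(R.from_rotvec(s['tool_rot']).as_matrix())
cv2.imwrite("pics/wrist3.png",camera("wrist")[:,:,::-1])
cv2.imwrite("pics/top3.png",camera("top")[:,:,::-1])
cv2.imwrite("pics/scene3.png",camera("scene")[:,:,::-1])
```

```text
[0.451  0.0966 0.3903] [0.1605 0.0122 2.2133 0.     0.9155 0.0997] 5.725 0.05992177345727533 [ 0.284   0.0251 -2.3667]
[[ 0.9981  0.0005 -0.0608]
 [ 0.0608  0.0001  0.9981]
 [ 0.0005 -1.      0.0001]]
```

View pics/wrist3.png

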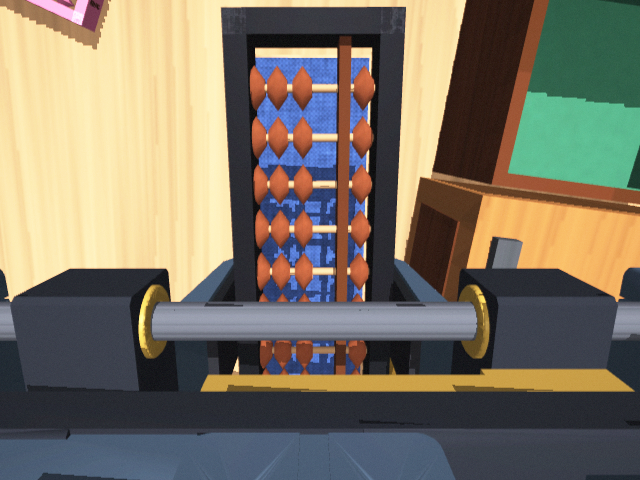

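View pics/scene3.png

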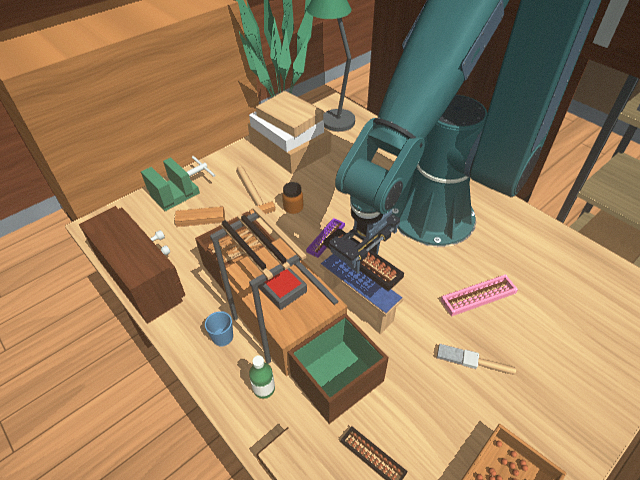

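View pics/top3.png

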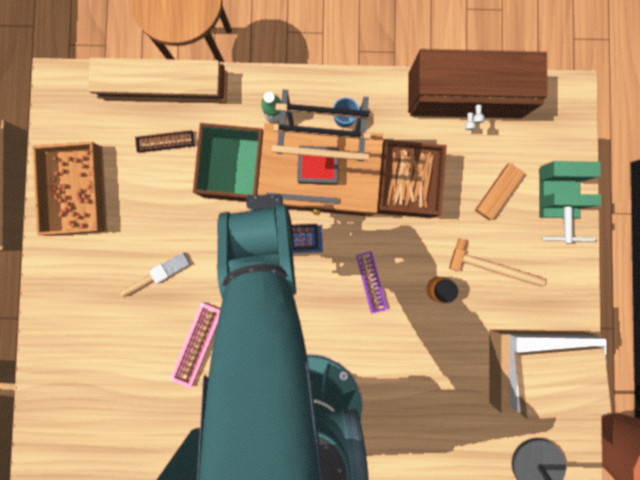

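Run:
```python
from h import *
ci=camera_info("wrist")
im=cv2.imread("pics/wrist3.png");cv2.imwrite("pics/w3c.png",cv2.resize(im[30:230,210:410],None,fx=3,fy=3,interpolation=cv2.INTER_CUBIC))
print(onz(ci,[(369,100),(367,60),(262,57),(367,57)],.12)); s=state(); Rt=R.from_rotvec(s['tool_rot']).as_matrix()
print(proj(ci,[.449,.09,.12]+np.array([[a*.998-b*.06,a*.06+b*.998,0] for a,b in [(.036,.12),(-.036,.12),(.036,.05),(-.036,.05)]])))
print(onz(ci,[(222,10),(405,10)],s['position'][2]-.172+.01), onz(ci,[(222,10),(405,10)],s['position'][2]-.172+.015))
```

```text
[[0.4782 0.1891 0.12  ]
 [0.4751 0.2107 0.12  ]
 [0.415  0.2085 0.12  ]
 [0.4749 0.2123 0.12  ]]
[[371.8452  57.9872]
 [246.0763  57.7269]
 [367.7973 181.167 ]
 [250.2902 180.9361]]
[[0.4159 0.2014 0.228 ]
 [0.4738 0.205  0.228 ]] [[0.417  0.2    0.233 ]
 [0.4729 0.2035 0.233 ]]
```

View pics/w3c.png

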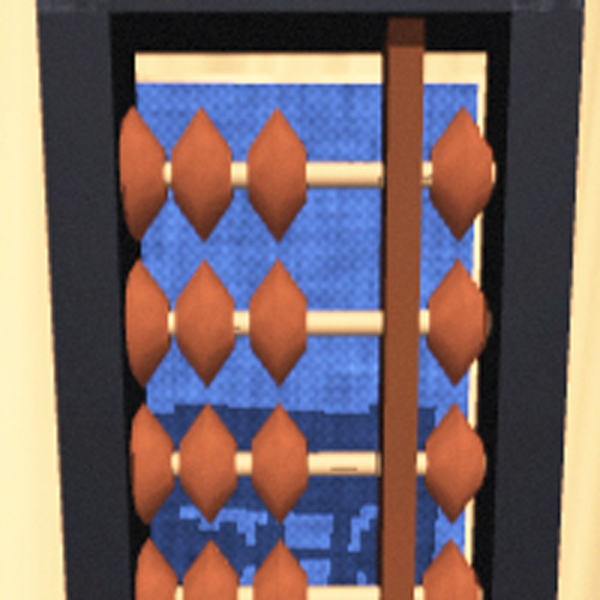

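Request:
{"op": "apply_moves", "data": {
  "steps": [
    {"fingers": 0.4, "offset": [-0.003, 0.03, 0], "turn": 0},
    {"fingers": 0.4, "offset": [0, 0.03, 0], "turn": 0},
    {"fingers": 0.4, "offset": [0, 0.013, 0], "turn": 0},
    {"fingers": 0.4, "offset": [0, 0.005, 0], "turn": 0},
    {"fingers": 0.4, "offset": [0, 0.002, 0], "turn": 0},
    {"fingers": 0.4, "offset": [0, 0.002, 0], "turn": 0},
    {"fingers": 0.4, "offset": [0, 0.001, 0], "turn": 0},
    {"fingers": 0.4, "offset": [0, 0, 0], "turn": 0}
  ]
}}

```text
time_s: 6.88
position: [0.4486, 0.0966, 0.3107]
tool_rot: [-1.571, -0.046, 0.049]
contact_force: [-37.2, -6.0, 82.8]
grip_width: 0.0597
```

Request:
{"op": "apply_moves", "data": {
  "steps": [
    {"fingers": 0.4, "offset": [0, -0.005, 0], "turn": 0},
    {"fingers": 0.4, "offset": [0, -0.02, 0], "turn": 0},
    {"fingers": 0.4, "offset": [0, -0.03, 0], "turn": 0},
    {"fingers": 0.4, "offset": [0, -0.028, 0], "turn": 0},
    {"fingers": 0.4, "offset": [0, 0, 0], "turn": 0}
  ]
}}

```text
time_s: 7.5
position: [0.4487, 0.0966, 0.3922]
tool_rot: [-1.57, -0.051, 0.043]
contact_force: [0.3, 0.1, -3.2]
grip_width: 0.0599
```

Run:
```python
from h import *
s=state();print(s['position'],s['time_s'],s['grip_width'],s['contact_force']);print(R.from_rotvec(s['tool_rot']).as_matrix())
cv2.imwrite("pics/wrist4.png",camera("wrist")[:,:,::-1])
```

```text
[0.4487 0.0966 0.3922] 7.5 0.05994936837287254 [ 0.3166  0.0812 -3.2253]
[[ 0.9982  0.005  -0.0603]
 [ 0.0603  0.0008  0.9982]
 [ 0.005  -1.      0.0005]]
```

View pics/wrist4.png

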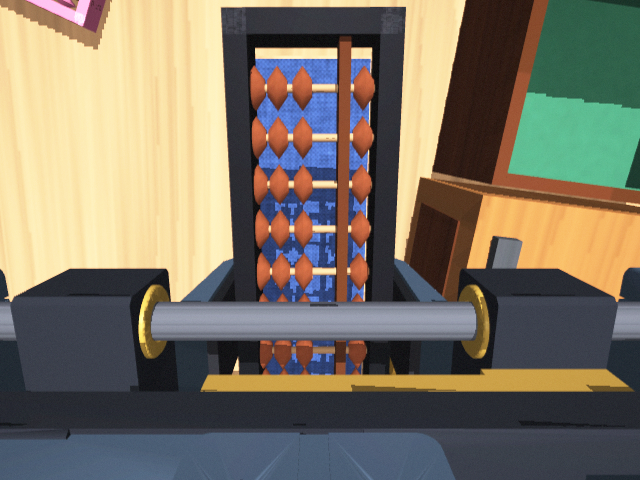

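Request:
{"op": "apply_moves", "data": {
  "steps": [
    {"fingers": 0.4, "offset": [0, 0, 0], "turn": -0.18},
    {"fingers": 0.4, "offset": [0, 0, 0], "turn": -0.18},
    {"fingers": 0.4, "offset": [0, 0, 0], "turn": -0.18},
    {"fingers": 0.4, "offset": [0, 0, 0], "turn": -0.18},
    {"fingers": 0.4, "offset": [0, 0, 0], "turn": -0.18},
    {"fingers": 0.4, "offset": [0, 0, 0], "turn": -0.18},
    {"fingers": 0.4, "offset": [0, 0, 0], "turn": -0.18},
    {"fingers": 0.4, "offset": [0, 0, 0], "turn": -0.18},
    {"fingers": 0.4, "offset": [0, 0, 0], "turn": -0.056},
    {"fingers": 0.4, "offset": [0, 0, 0], "turn": 0}
  ]
}}

```text
time_s: 8.8
position: [0.4478, 0.0964, 0.3888]
tool_rot: [-1.215, -1.197, 1.199]
contact_force: [-0.3, 0.8, -1.0]
grip_width: 0.0596
```

Request:
{"op": "apply_moves", "data": {
  "steps": [
    {"fingers": 0.4, "offset": [0.01, 0, -0.02], "turn": 0},
    {"fingers": 0.4, "offset": [0.02, 0, -0.035], "turn": 0},
    {"fingers": 0.4, "offset": [0.025, 0, -0.04], "turn": 0},
    {"fingers": 0.4, "offset": [0.025, 0, -0.04], "turn": 0},
    {"fingers": 0.4, "offset": [0.025, 0, -0.035], "turn": 0},
    {"fingers": 0.4, "offset": [0.012, 0, -0.023], "turn": 0},
    {"fingers": 0.4, "offset": [0, 0, 0], "turn": 0}
  ]
}}

```text
time_s: 9.68
position: [0.6436, 0.2112, 0.3885]
tool_rot: [-1.216, -1.197, 1.198]
contact_force: [-1.0, -0.9, -2.7]
grip_width: 0.0599
```

Run:
```python
from h import *
s=state();print(s['position'],s['time_s'],s['grip_width'],s['contact_force']);print(R.from_rotvec(s['tool_rot']).as_matrix())
```

```text
[0.6436 0.2112 0.3885] 9.675 0.05987521541311506 [-0.9889 -0.9463 -2.7366]
[[ 0.0157 -0.0008 -0.9999]
 [ 0.9999 -0.0002  0.0157]
 [-0.0002 -1.      0.0008]]
```

Request:
{"op": "apply_moves", "data": {
  "steps": [
    {"fingers": 0.4, "offset": [0, 0.03, 0], "turn": 0},
    {"fingers": 0.4, "offset": [0, 0.03, 0], "turn": 0},
    {"fingers": 0.4, "offset": [0, 0.012, 0], "turn": 0},
    {"fingers": 0.4, "offset": [0, 0.004, 0], "turn": 0},
    {"fingers": 0.4, "offset": [0, 0.001, 0], "turn": 0},
    {"fingers": 0.4, "offset": [0, 0.001, 0], "turn": 0},
    {"fingers": 0.4, "offset": [0, 0, 0], "turn": 0}
  ]
}}

```text
time_s: 10.55
position: [0.6429, 0.2106, 0.3123]
tool_rot: [-1.217, -1.199, 1.198]
contact_force: [0.5, 1.0, -2.2]
grip_width: 0.0599
```

Request:
{"op": "apply_moves", "data": {
  "steps": [
    {"fingers": 0.4, "offset": [0, 0.001, 0], "turn": 0},
    {"fingers": 0.4, "offset": [0, 0.001, 0], "turn": 0},
    {"fingers": 0.4, "offset": [0, 0, 0], "turn": 0}
  ]
}}

```text
time_s: 10.92
position: [0.6429, 0.2106, 0.3105]
tool_rot: [-1.216, -1.198, 1.198]
contact_force: [-4.4, -1.8, 7.5]
grip_width: 0.0599
```

Request:
{"op": "apply_moves", "data": {
  "steps": [
    {"fingers": -0.7, "offset": [0, 0, 0], "turn": 0},
    {"fingers": -0.7, "offset": [0, 0, 0], "turn": 0},
    {"fingers": -0.7, "offset": [0, -0.007, 0], "turn": 0},
    {"fingers": -0.7, "offset": [0, 0, 0], "turn": 0}
  ]
}}

```text
time_s: 11.42
position: [0.643, 0.2107, 0.3175]
tool_rot: [-1.217, -1.199, 1.198]
contact_force: [0.8, 0.5, 0.3]
grip_width: 0.0773
```

Request:
{"op": "apply_moves", "data": {
  "steps": [
    {"fingers": 0.4, "offset": [0, 0, 0], "turn": 0},
    {"fingers": 0.4, "offset": [0, 0, 0], "turn": 0},
    {"fingers": 0.4, "offset": [0, 0, 0], "turn": 0},
    {"fingers": 0.4, "offset": [0, 0, 0], "turn": 0},
    {"fingers": 0.4, "offset": [0, -0.01, 0], "turn": 0},
    {"fingers": 0.4, "offset": [0, -0.02, 0], "turn": 0},
    {"fingers": 0.4, "offset": [0, -0.03, 0], "turn": 0},
    {"fingers": 0.4, "offset": [0, -0.015, 0], "turn": 0},
    {"fingers": 0.4, "offset": [0, 0, 0], "turn": 0}
  ],
  "newtons": 25
}}

```text
time_s: 12.55
position: [0.6429, 0.2106, 0.3933]
tool_rot: [-1.217, -1.2, 1.197]
contact_force: [0.0, 1.3, -2.5]
grip_width: 0.0601
```

Run:
```python
from h import *
s=state();print(s['position'],s['time_s'],s['grip_width'],s['contact_force']);print(R.from_rotvec(s['tool_rot']).as_matrix())
cv2.imwrite("pics/wrist5.png",camera("wrist")[:,:,::-1])
```

```text
[0.6429 0.2106 0.3933] 12.55 0.060061676991900285 [ 0.0108  1.287  -2.4873]
[[ 0.0148  0.0023 -0.9999]
 [ 0.9999  0.0007  0.0148]
 [ 0.0007 -1.     -0.0023]]
```

View pics/wrist5.png

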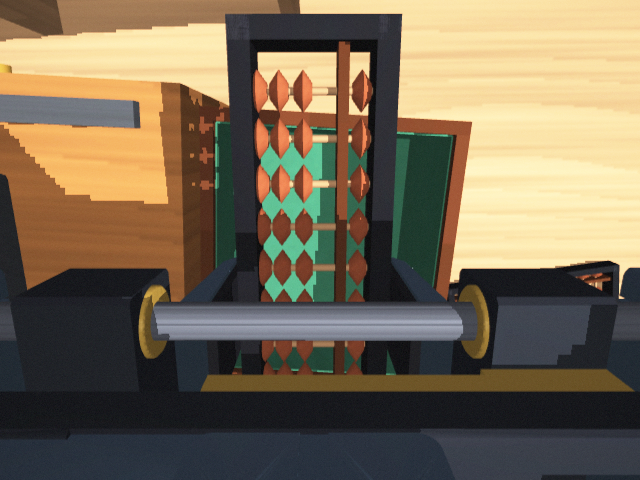

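Request:
{"op": "apply_moves", "data": {
  "steps": [
    {"fingers": 0.4, "offset": [-0.0125, 0, 0.0183], "turn": 0},
    {"fingers": 0.4, "offset": [-0.022, 0, 0.035], "turn": 0},
    {"fingers": 0.4, "offset": [-0.024, 0, 0.04], "turn": 0},
    {"fingers": 0.4, "offset": [-0.024, 0, 0.04], "turn": 0},
    {"fingers": 0.4, "offset": [-0.022, 0, 0.035], "turn": 0},
    {"fingers": 0.4, "offset": [-0.014, 0, 0.025], "turn": 0},
    {"fingers": 0.4, "offset": [0, 0, 0], "turn": 0.1},
    {"fingers": 0.4, "offset": [0, 0, 0], "turn": 0.18},
    {"fingers": 0.4, "offset": [0, 0, 0], "turn": 0.18},
    {"fingers": 0.4, "offset": [0, 0, 0], "turn": 0.18}
  ]
}}

```text
time_s: 13.85
position: [0.4473, 0.0949, 0.3907]
tool_rot: [-1.451, -0.709, 0.711]
contact_force: [-0.4, -1.1, -1.3]
grip_width: 0.0601
```

Request:
{"op": "apply_moves", "data": {
  "steps": [
    {"fingers": 0.4, "offset": [0, 0, 0], "turn": 0.18},
    {"fingers": 0.4, "offset": [0, 0, 0], "turn": 0.18},
    {"fingers": 0.4, "offset": [0, 0, 0], "turn": 0.18},
    {"fingers": 0.4, "offset": [0, 0, 0], "turn": 0.18},
    {"fingers": 0.4, "offset": [0, 0, 0], "turn": 0.136},
    {"fingers": 0.4, "offset": [0, 0, 0], "turn": 0},
    {"fingers": 0.4, "offset": [0, 0, 0], "turn": 0}
  ]
}}

```text
time_s: 14.72
position: [0.4476, 0.0949, 0.3913]
tool_rot: [-1.57, -0.049, 0.05]
contact_force: [-0.4, 0.2, -2.1]
grip_width: 0.0597
```

Run:
```python
from h import *
s=state();print(s['position'],s['time_s'],s['grip_width'],s['contact_force']);print(R.from_rotvec(s['tool_rot']).as_matrix())
cv2.imwrite("pics/wrist6.png",camera("wrist")[:,:,::-1])
```

```text
[0.4476 0.0949 0.3913] 14.725 0.0596583969404648 [-0.3873  0.2036 -2.1366]
[[ 0.998  -0.0008 -0.0631]
 [ 0.0631 -0.0002  0.998 ]
 [-0.0008 -1.     -0.0001]]
```

View pics/wrist6.png

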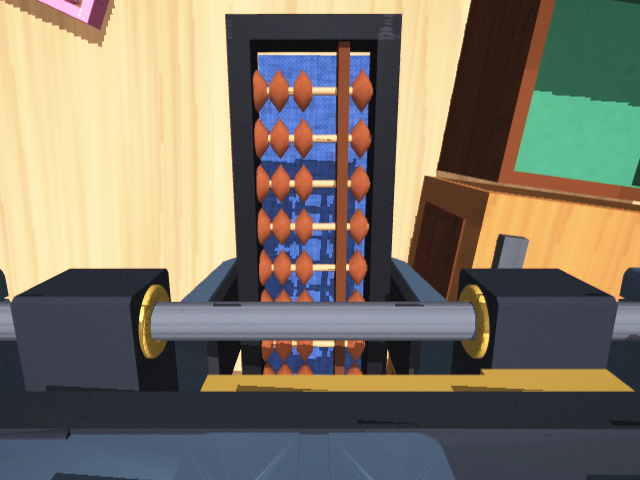

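Request:
{"op": "apply_moves", "data": {
  "steps": [
    {"fingers": 0.4, "offset": [0, 0.03, 0], "turn": 0},
    {"fingers": 0.4, "offset": [0, 0.03, 0], "turn": 0},
    {"fingers": 0.4, "offset": [0, 0.012, 0], "turn": 0},
    {"fingers": 0.4, "offset": [0, 0.003, 0], "turn": 0},
    {"fingers": 0.4, "offset": [0, 0.001, 0], "turn": 0},
    {"fingers": 0.4, "offset": [0, 0, 0], "turn": 0}
  ]
}}

```text
time_s: 15.52
position: [0.448, 0.095, 0.3164]
tool_rot: [-1.57, -0.048, 0.046]
contact_force: [0.5, 0.4, -1.9]
grip_width: 0.0603
```

Request:
{"op": "apply_moves", "data": {
  "steps": [
    {"fingers": 0.4, "offset": [0, 0.001, 0], "turn": 0},
    {"fingers": 0.4, "offset": [0, 0.001, 0], "turn": 0},
    {"fingers": 0.4, "offset": [0, 0, 0], "turn": 0}
  ]
}}

```text
time_s: 15.9
position: [0.4477, 0.095, 0.3138]
tool_rot: [-1.57, -0.047, 0.047]
contact_force: [0.7, 0.0, -1.8]
grip_width: 0.0598
```

Request:
{"op": "apply_moves", "data": {
  "steps": [
    {"fingers": 0.4, "offset": [0, 0.001, 0], "turn": 0},
    {"fingers": 0.4, "offset": [0, 0, 0], "turn": 0}
  ]
}}

```text
time_s: 16.15
position: [0.4477, 0.095, 0.3126]
tool_rot: [-1.57, -0.047, 0.047]
contact_force: [-0.1, -0.3, -2.6]
grip_width: 0.0601
```

Request:
{"op": "apply_moves", "data": {
  "steps": [
    {"fingers": 0.4, "offset": [0, 0.0005, 0], "turn": 0},
    {"fingers": 0.4, "offset": [0, 0, 0], "turn": 0}
  ]
}}

```text
time_s: 16.4
position: [0.4477, 0.095, 0.3122]
tool_rot: [-1.57, -0.047, 0.047]
contact_force: [0.8, -0.3, -1.4]
grip_width: 0.0595
```

Request:
{"op": "apply_moves", "data": {
  "steps": [
    {"fingers": 0.4, "offset": [0, 0.0005, 0], "turn": 0},
    {"fingers": 0.4, "offset": [0, 0.0005, 0], "turn": 0},
    {"fingers": 0.4, "offset": [0, 0, 0], "turn": 0}
  ]
}}

```text
time_s: 16.77
position: [0.4478, 0.095, 0.3116]
tool_rot: [-1.57, -0.047, 0.047]
contact_force: [-4.5, -1.1, 8.3]
grip_width: 0.0597
```

Request:
{"op": "apply_moves", "data": {
  "steps": [
    {"fingers": -0.35, "offset": [0, 0, 0], "turn": 0},
    {"fingers": -0.7, "offset": [0, 0, 0], "turn": 0},
    {"fingers": -1, "offset": [0, 0, 0], "turn": 0},
    {"fingers": -1, "offset": [0, -0.01, 0], "turn": 0},
    {"fingers": -1, "offset": [0, -0.03, 0], "turn": 0},
    {"fingers": -1, "offset": [0, -0.04, 0], "turn": 0},
    {"fingers": -1, "offset": [0, -0.02, 0], "turn": 0},
    {"fingers": -1, "offset": [0, 0, 0], "turn": 0}
  ]
}}

```text
time_s: 17.77
position: [0.448, 0.095, 0.413]
tool_rot: [-1.57, -0.05, 0.044]
contact_force: [-0.1, -0.3, -0.6]
grip_width: 0.0912
```

Run:
```python
from h import *
s=state();print(s['position'],s['qpos'],s['time_s'],s['grip_width'],s['contact_force']);print(R.from_rotvec(s['tool_rot']).as_matrix())
ci=camera_info("wrist");np.save("w7.npy",ci['extrinsics'])
cv2.imwrite("pics/wrist7.png",camera("wrist")[:,:,::-1])
cv2.imwrite("pics/scene7.png",cv2.resize(camera("scene")[150:400,180:480,::-1],None,fx=2.4,fy=2.4))
```

```text
[0.448 0.095 0.413] [ 0.1581 -0.029   2.2051  0.      0.9619  0.0981] 17.775 0.09116662086641414 [-0.1382 -0.296  -0.5774]
[[ 0.9982  0.0035 -0.06  ]
 [ 0.06    0.0006  0.9982]
 [ 0.0035 -1.      0.0004]]
```

View pics/wrist7.png

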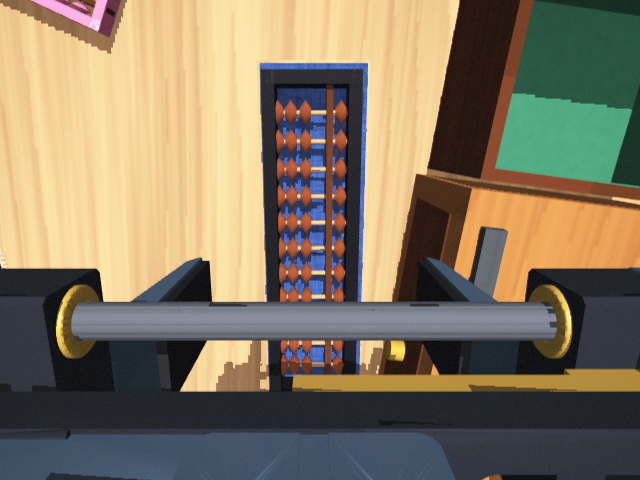

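View pics/scene7.png

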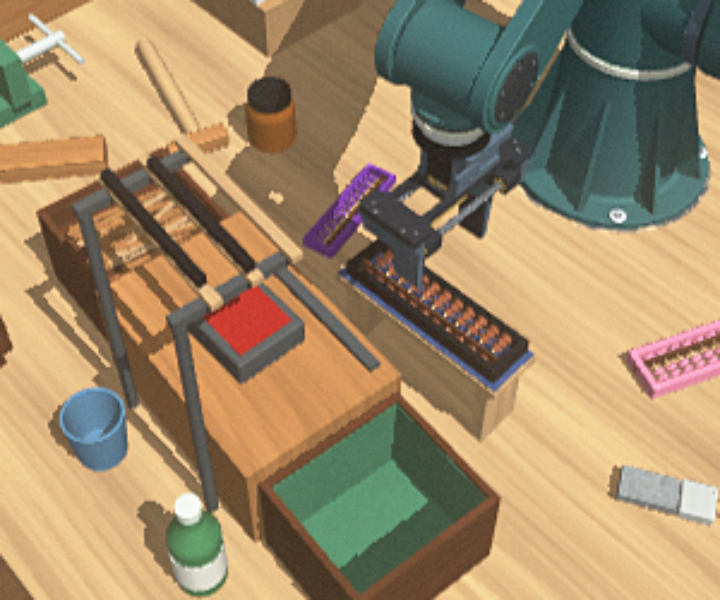

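Request:
{"op": "apply_moves", "data": {
  "steps": [
    {"fingers": -1, "offset": [0, 0, 0], "turn": 0.125},
    {"fingers": -1, "offset": [0.002, 0, -0.03], "turn": 0},
    {"fingers": -1, "offset": [0.002, 0, -0.045], "turn": 0},
    {"fingers": -1, "offset": [0.002, 0, -0.045], "turn": 0},
    {"fingers": -1, "offset": [0.002, 0, -0.045], "turn": 0},
    {"fingers": -1, "offset": [0.004, 0, -0.024], "turn": 0},
    {"fingers": -1, "offset": [0, 0.03, 0], "turn": 0},
    {"fingers": -1, "offset": [0, 0.03, 0], "turn": 0},
    {"fingers": -1, "offset": [0, 0.015, 0], "turn": 0},
    {"fingers": -1, "offset": [0, 0, 0], "turn": 0}
  ]
}}

```text
time_s: 19.12
position: [0.4471, -0.0943, 0.3351]
tool_rot: [-1.57, 0.053, -0.049]
contact_force: [0.6, -0.1, -0.2]
grip_width: 0.0911
```

```bash
cat > st.py <<'E'
from h import *
s=state();Rt=R.from_rotvec(s['tool_rot']).as_matrix()
C=np.array([.633,-.021]);ux=np.array([.9979,-.065]);uy=np.array([.065,.9979])
d=s['position'][:2]-C
print("pos",s['position'],"blk",d@ux,d@uy,"tipz",s['position'][2]-.191,"yaw",np.arctan2(Rt[1,0],Rt[0,0]),"y",Rt[:,1],"t",s['time_s'],"f",s['contact_force'])
E
python3 st.py
python3 - <<'E'
from h import *
cv2.imwrite("pics/scene8.png",cv2.resize(camera("scene")[150:400,180:480,::-1],None,fx=2.4,fy=2.4))
cv2.imwrite("pics/wrist8.png",camera("wrist")[:,:,::-1])
cv2.imwrite("pics/top8.png",cv2.resize(camera("top")[100:300,170:440,::-1],None,fx=2.8,fy=2.8))
E
```

```text
pos [ 0.4471 -0.0943  0.3351] blk -0.1807246524605182 -0.0852112876540154 tipz 0.14412341677695678 yaw -0.06486251724094134 y [-0.0027  0.0007 -1.    ] t 19.125 f [ 0.5985 -0.0784 -0.2238]
```

View pics/scene8.png

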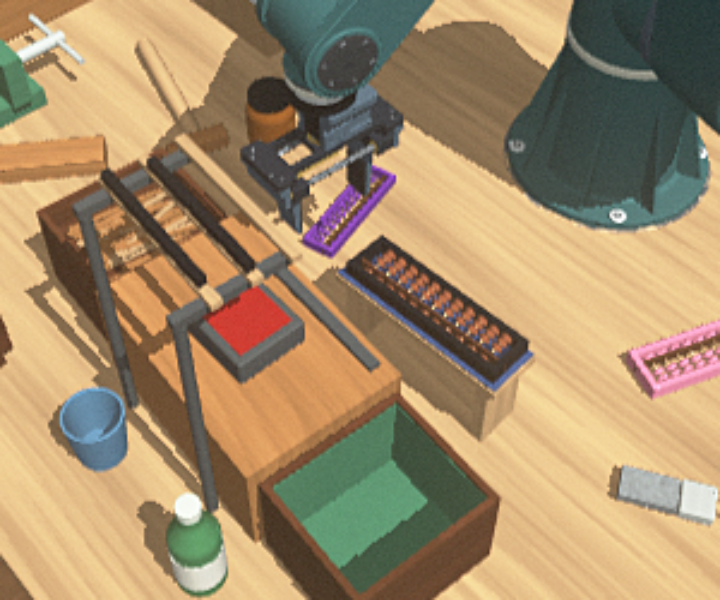

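View pics/wrist8.png

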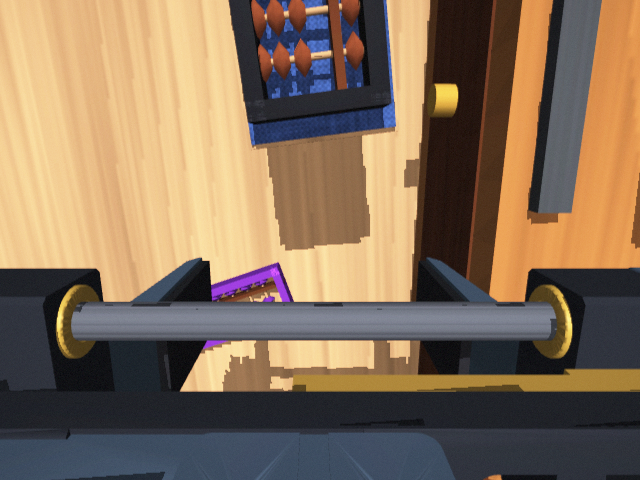

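View pics/top8.png

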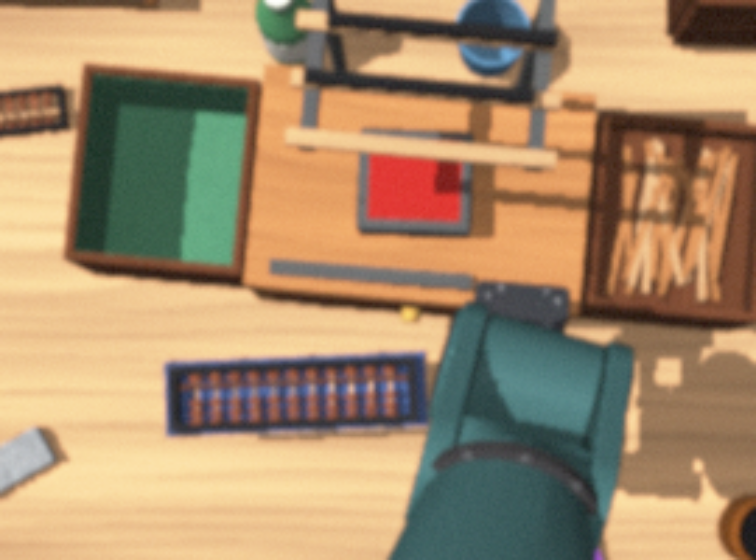

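Run:
```python
from h import *
ci=camera_info("top");C=np.array([.633,-.021]);ux=np.array([.9979,-.065])
for uv in [(480,305),(560,322),(610,345),(480,285)]:
  for z in (.25,.37,.43,.5):
    p=onz(ci,np.array(uv)/2.8+[170,100],z)[0];print(uv,z,p[:2],(p[:2]-C)@ux+.1807)
```

```text
(480, 305) 0.25 [ 0.5199 -0.0686] 0.07092467472194516
(480, 305) 0.37 [ 0.5081 -0.063 ] 0.0587940148555712
(480, 305) 0.43 [ 0.5022 -0.0602] 0.05272868492238422
(480, 305) 0.5 [ 0.4953 -0.057 ] 0.045652466666999375
(560, 322) 0.25 [ 0.5074 -0.1336] 0.06264390647067439
(560, 322) 0.37 [ 0.4969 -0.1209] 0.05142076516404043
(560, 322) 0.43 [ 0.4917 -0.1146] 0.04580919451072346
(560, 322) 0.5 [ 0.4857 -0.1071] 0.03926236208185363
(610, 345) 0.25 [ 0.4895 -0.1744] 0.04745807885266251
(610, 345) 0.37 [ 0.481  -0.1572] 0.037899205883237835
(610, 345) 0.43 [ 0.4768 -0.1486] 0.03311976939852554
(610, 345) 0.5 [ 0.4719 -0.1386] 0.02754376016636112
(480, 285) 0.25 [ 0.5362 -0.0683] 0.08713761051628247
(480, 285) 0.37 [ 0.5226 -0.0628] 0.07323011790990556
(480, 285) 0.43 [ 0.5158 -0.06  ] 0.06627637160671722
(480, 285) 0.5 [ 0.5079 -0.0568] 0.058163667586330736
```

Request:
{"op": "apply_moves", "data": {
  "steps": [
    {"fingers": -1, "offset": [0.03, 0, 0], "turn": 0},
    {"fingers": -1, "offset": [0.03, 0, 0], "turn": 0},
    {"fingers": -1, "offset": [0.03, 0, 0], "turn": 0},
    {"fingers": -1, "offset": [0.015, 0, 0], "turn": 0},
    {"fingers": -1, "offset": [0, 0, 0], "turn": 0}
  ]
}}

```text
time_s: 19.9
position: [0.5525, -0.1012, 0.3366]
tool_rot: [-1.57, 0.05, -0.051]
contact_force: [-0.5, -0.4, -0.5]
grip_width: 0.0914
```

```bash
python3 st.py
python3 - <<'E'
from h import *
cv2.imwrite("pics/scene9.png",cv2.resize(camera("scene")[150:400,180:480,::-1],None,fx=2.4,fy=2.4))
cv2.imwrite("pics/top9.png",cv2.resize(camera("top")[100:300,170:440,::-1],None,fx=2.8,fy=2.8))
E
```

```text
pos [ 0.5525 -0.1012  0.3366] blk -0.07513853586120163 -0.08528921449516585 tipz 0.14559923640330458 yaw -0.06475287492007632 y [ 0.0005 -0.0002 -1.    ] t 19.9 f [-0.4555 -0.3725 -0.5248]
```

View pics/scene9.png

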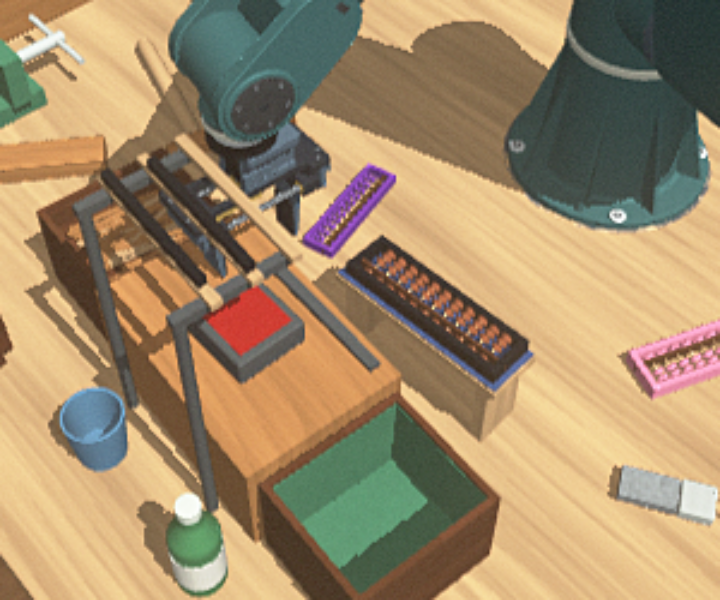

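View pics/top9.png

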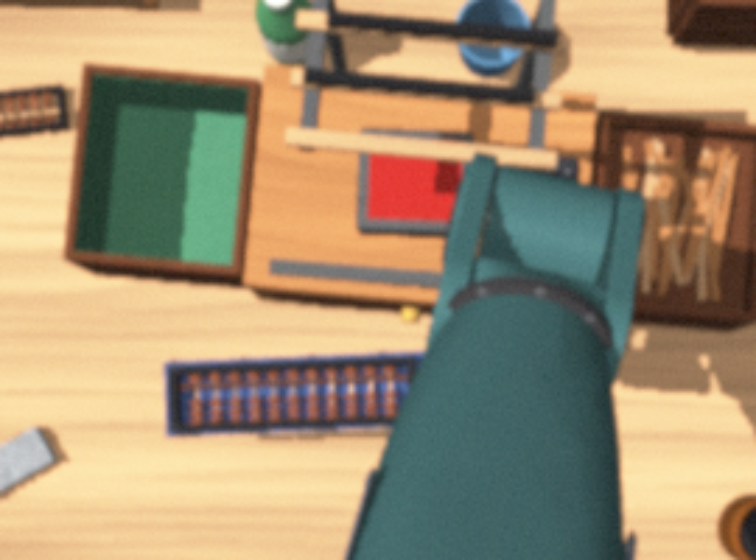

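Request:
{"op": "apply_moves", "data": {
  "steps": [
    {"fingers": -1, "offset": [0.004, 0.001, 0], "turn": 0},
    {"fingers": -1, "offset": [0.003, 0, 0], "turn": 0},
    {"fingers": -1, "offset": [0, 0, 0], "turn": 0}
  ]
}}

```text
time_s: 20.38
position: [0.5592, -0.1017, 0.3353]
tool_rot: [-1.57, 0.051, -0.051]
contact_force: [-0.4, -0.6, -0.6]
grip_width: 0.091
```

Request:
{"op": "apply_moves", "data": {
  "steps": [
    {"fingers": -1, "offset": [0.003, 0, 0], "turn": 0},
    {"fingers": -1, "offset": [0, 0, 0], "turn": 0}
  ]
}}

```text
time_s: 20.62
position: [0.5623, -0.1019, 0.3352]
tool_rot: [-1.57, 0.051, -0.051]
contact_force: [-0.6, 0.1, -0.2]
grip_width: 0.0915
```

Request:
{"op": "apply_moves", "data": {
  "steps": [
    {"fingers": -1, "offset": [0.003, 0, 0], "turn": 0},
    {"fingers": -1, "offset": [0, 0, 0], "turn": 0}
  ]
}}

```text
time_s: 20.88
position: [0.5654, -0.1021, 0.3353]
tool_rot: [-1.57, 0.051, -0.051]
contact_force: [-0.8, 0.2, -0.7]
grip_width: 0.0909
```

Request:
{"op": "apply_moves", "data": {
  "steps": [
    {"fingers": -1, "offset": [0, 0, 0.01], "turn": 0},
    {"fingers": -1, "offset": [0, 0, 0.008], "turn": 0},
    {"fingers": -1, "offset": [0, 0, 0.005], "turn": 0},
    {"fingers": -1, "offset": [0, 0, 0.005], "turn": 0},
    {"fingers": -1, "offset": [0, 0, 0.005], "turn": 0},
    {"fingers": -1, "offset": [0, 0, 0.005], "turn": 0}
  ]
}}

```text
time_s: 21.62
position: [0.5676, -0.0643, 0.3353]
tool_rot: [-1.571, 0.051, -0.051]
contact_force: [-1.2, -7.6, 1.7]
grip_width: 0.0911
```

```bash
python3 st.py
python3 - <<'E'
from h import *
cv2.imwrite("pics/scene10.png",cv2.resize(camera("scene")[150:400,180:480,::-1],None,fx=2.4,fy=2.4))
cv2.imwrite("pics/wrist10.png",camera("wrist")[:,:,::-1])
E
```

```text
pos [ 0.5676 -0.0643  0.3353] blk -0.06248961954411688 -0.047453882399943824 tipz 0.14426583798695408 yaw -0.0652466577887292 y [-0.0002 -0.0009 -1.    ] t 21.625 f [-1.203  -7.5621  1.7323]
```

View pics/scene10.png

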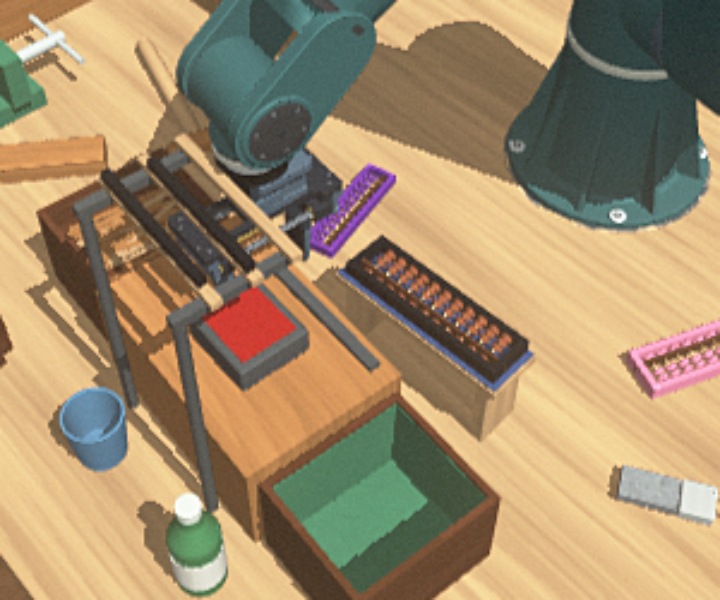

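View pics/wrist10.png

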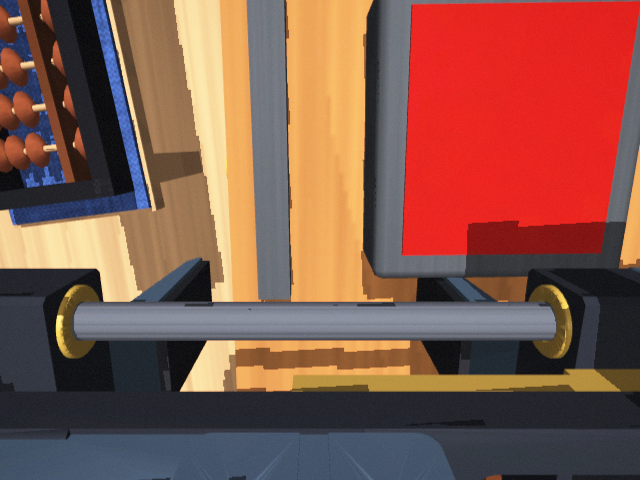

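Request:
{"op": "apply_moves", "data": {
  "steps": [
    {"fingers": -1, "offset": [0, 0, 0.005], "turn": 0},
    {"fingers": -1, "offset": [0, 0, 0.005], "turn": 0},
    {"fingers": -1, "offset": [0, 0, 0.005], "turn": 0},
    {"fingers": -1, "offset": [0, 0, 0.005], "turn": 0},
    {"fingers": -1, "offset": [0, 0, 0.005], "turn": 0},
    {"fingers": -1, "offset": [0, 0, 0.005], "turn": 0}
  ]
}}

```text
time_s: 22.48
position: [0.5695, -0.0345, 0.3353]
tool_rot: [-1.571, 0.052, -0.051]
contact_force: [-1.9, -7.1, 0.5]
grip_width: 0.091
```

```bash
python3 st.py
python3 - <<'E'
from h import *
cv2.imwrite("pics/wrist11.png",camera("wrist")[:,:,::-1])
E
```

```text
pos [ 0.5695 -0.0345  0.3353] blk -0.06246901037364326 -0.017555451991164192 tipz 0.144259380401369 yaw -0.06536772392481988 y [-0.0002 -0.0007 -1.    ] t 22.475 f [-1.9361 -7.1482  0.4796]
```

View pics/wrist11.png

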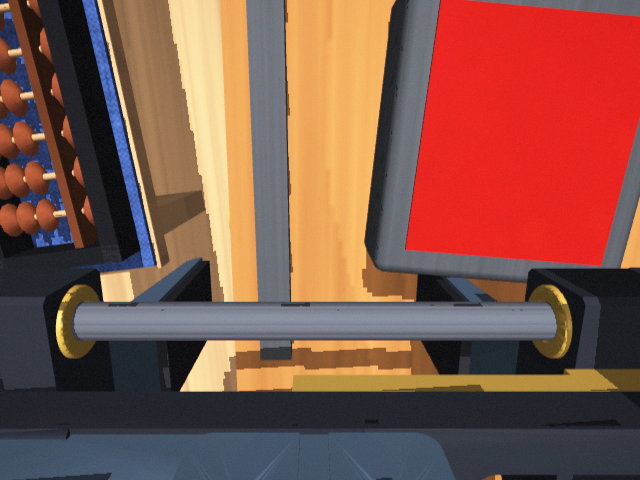

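Request:
{"op": "apply_moves", "data": {
  "steps": [
    {"fingers": -1, "offset": [0, 0, -0.008], "turn": 0},
    {"fingers": -1, "offset": [-0.018, 0, 0], "turn": 0},
    {"fingers": -1, "offset": [0, 0, 0.004], "turn": 0},
    {"fingers": -1, "offset": [0.0025, 0, 0.004], "turn": 0},
    {"fingers": -1, "offset": [0.003, 0, 0.004], "turn": 0},
    {"fingers": -1, "offset": [0.003, 0, 0.004], "turn": 0},
    {"fingers": -1, "offset": [0.003, 0, 0.004], "turn": 0},
    {"fingers": -1, "offset": [0.003, 0, 0.004], "turn": 0},
    {"fingers": -1, "offset": [0.0025, 0, 0.004], "turn": 0}
  ]
}}

```text
time_s: 23.65
position: [0.5701, -0.0142, 0.3351]
tool_rot: [-1.571, 0.052, -0.05]
contact_force: [-4.9, -6.8, 2.4]
grip_width: 0.091
```

```bash
python3 st.py
python3 - <<'E'
from h import *
cv2.imwrite("pics/wrist12.png",camera("wrist")[:,:,::-1])
E
```

```text
pos [ 0.5701 -0.0142  0.3351] blk -0.06323570968718717 0.0027275271205202283 tipz 0.14406440920022479 yaw -0.06498420968653124 y [-0.0012 -0.0007 -1.    ] t 23.65 f [-4.9491 -6.8362  2.4407]
```

View pics/wrist12.png

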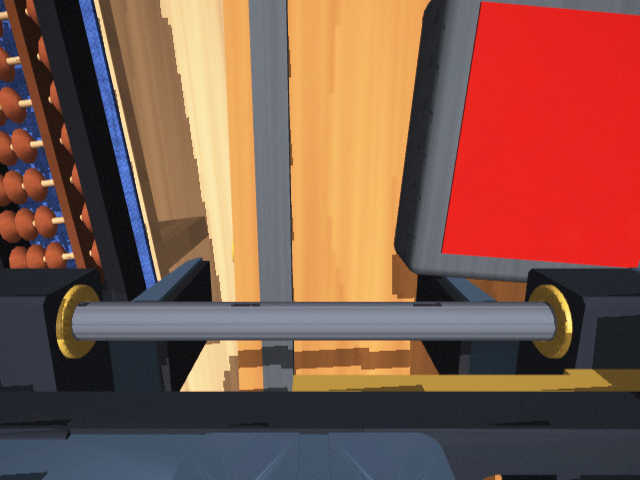

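```bash
cat > wp.py <<'E'
from h import *
import sys
C=np.array([.633,-.021]);ux=np.array([.9979,-.065]);uy=np.array([.065,.9979])
def pose(name,n):
    ci=camera_info(name)
    im=camera(name)[:,:,::-1];cv2.imwrite(f"pics/{n}.png",im)
    hsv=cv2.cvtColor(im,cv2.COLOR_BGR2HSV)
    m=cv2.inRange(hsv,(0,190,60),(5,255,255))|cv2.inRange(hsv,(176,190,60),(180,255,255))
    cs,_=cv2.findContours(m,cv2.RETR_EXTERNAL,cv2.CHAIN_APPROX_NONE);c=max(cs,key=cv2.contourArea)
    h=cv2.convexHull(c);ap=cv2.approxPolyDP(h,6,True)[:,0]
    P=onz(ci,ap,.176)[:,:2]-C
    print(name,"px",ap.tolist());print("blk mm",np.c_[P@ux,P@uy]*1000)
for n in sys.argv[2:]: pose(n,n+sys.argv[1])
E
python3 wp.py 13 wrist top scene
```

```text
wrist px [[481, 2], [639, 16], [636, 266], [441, 251]]
blk mm [[-10.7358 111.1596]
 [ 38.8615 107.1837]
 [ 52.9619  25.8978]
 [-17.3161  31.4851]]
top px [[284, 142], [306, 144]]
blk mm [[48.9484 94.9465]
 [48.6575 41.16  ]]
scene px [[292, 283], [307, 303], [284, 315], [269, 295]]
blk mm [[-14.792   36.8227]
 [ -7.8637 109.5377]
 [ 56.5471 102.9468]
 [ 51.9602  31.4781]]
```

View pics/scene13.png

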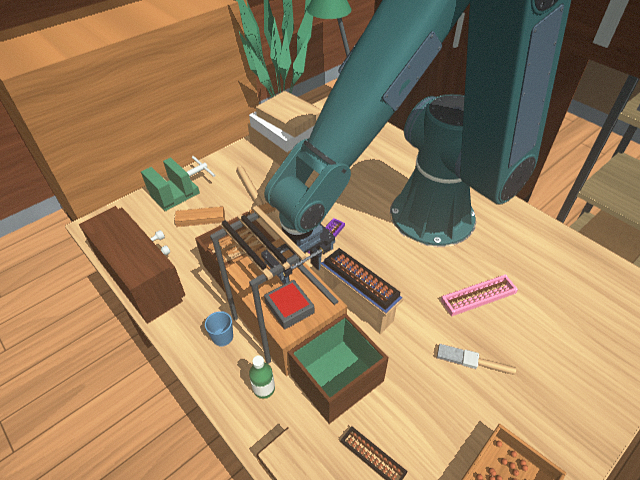

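View pics/top13.png

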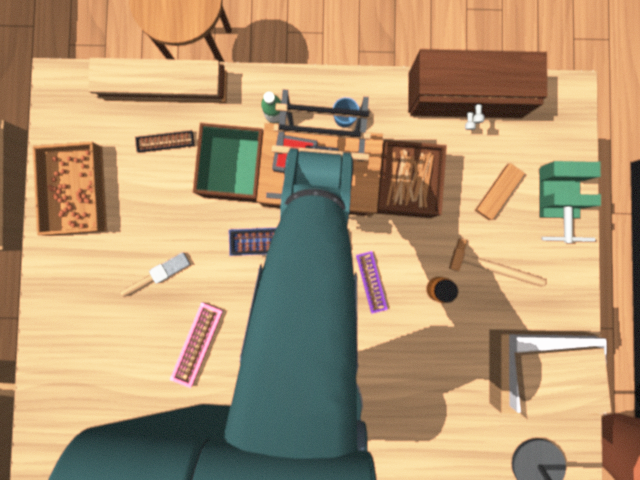

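Request:
{"op": "apply_moves", "data": {
  "steps": [
    {"fingers": -1, "offset": [0, 0, 0.005], "turn": 0},
    {"fingers": -1, "offset": [0, 0, 0.005], "turn": 0},
    {"fingers": -1, "offset": [0, 0, 0.005], "turn": 0},
    {"fingers": -1, "offset": [0, 0, 0.005], "turn": 0},
    {"fingers": -1, "offset": [0, 0, 0.005], "turn": 0}
  ]
}}

```text
time_s: 24.48
position: [0.5714, 0.0107, 0.3352]
tool_rot: [-1.571, 0.052, -0.051]
contact_force: [-3.7, -6.2, 2.2]
grip_width: 0.0913
```

```bash
python3 st.py;python3 wp.py 14 wrist scene
```

```text
pos [0.5714 0.0107 0.3352] blk -0.06352198476708534 0.027589955040715694 tipz 0.14418693183414066 yaw -0.06522127273397037 y [-0.0007 -0.0006 -1.    ] t 24.475 f [-3.7411 -6.2435  2.2174]
wrist px [[531, 4], [639, 36], [639, 266], [530, 269], [447, 247]]
blk mm [[  4.2995 135.0118]
 [ 39.4424 125.8783]
 [ 53.541   50.2585]
 [ 14.608   49.1622]
 [-15.831   57.3421]]
scene px [[297, 290], [309, 313], [283, 322], [273, 299]]
blk mm [[-11.8201  62.4524]
 [  5.8543 135.8265]
 [ 69.7616 117.6049]
 [ 50.9609  47.6988]]
```

View pics/wrist14.png

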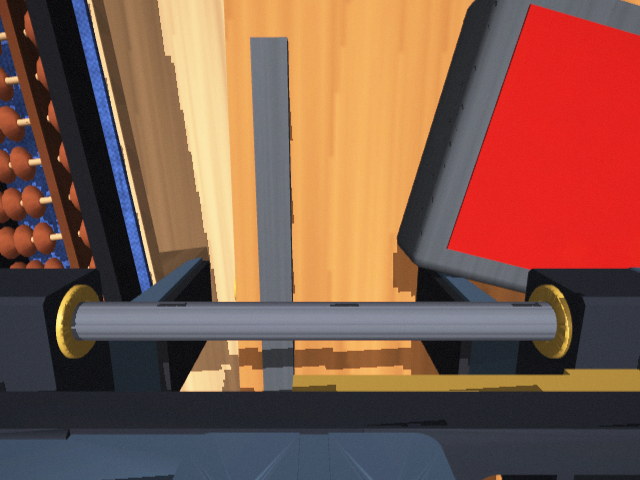

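Request:
{"op": "apply_moves", "data": {
  "steps": [
    {"fingers": -1, "offset": [0, 0, -0.03], "turn": 0},
    {"fingers": -1, "offset": [0, 0, -0.045], "turn": 0},
    {"fingers": -1, "offset": [0, 0, -0.038], "turn": 0},
    {"fingers": -1, "offset": [-0.03, 0, 0], "turn": 0},
    {"fingers": -1, "offset": [-0.045, 0, 0], "turn": 0},
    {"fingers": -1, "offset": [-0.035, 0, 0], "turn": 0},
    {"fingers": 1, "offset": [0, -0.04, 0], "turn": 0},
    {"fingers": 1, "offset": [0, -0.05, 0.02], "turn": 0},
    {"fingers": 1, "offset": [0, 0, 0.05], "turn": 0},
    {"fingers": 1, "offset": [0, 0, 0.05], "turn": 0}
  ]
}}

```text
time_s: 25.82
position: [0.4623, 0.0261, 0.4263]
tool_rot: [-1.57, 0.05, -0.054]
contact_force: [0.7, -1.2, -1.1]
grip_width: 0.0542
```

```bash
python3 st.py
```

```text
pos [0.4623 0.0261 0.4263] blk -0.17341640089297725 0.03588681964756747 tipz 0.23531910445118803 yaw -0.0659747690278774 y [ 0.0026  0.0003 -1.    ] t 25.825 f [ 0.6562 -1.1904 -1.0625]
```

Request:
{"op": "apply_moves", "data": {
  "steps": [
    {"fingers": 1, "offset": [0, 0, 0.05], "turn": 0},
    {"fingers": 1, "offset": [0, 0, 0.05], "turn": 0},
    {"fingers": 1, "offset": [0.02, 0, 0.019], "turn": 0},
    {"fingers": 1, "offset": [0.045, 0, 0], "turn": 0},
    {"fingers": 1, "offset": [0.05, 0, 0], "turn": 0},
    {"fingers": 1, "offset": [0.045, 0, 0], "turn": 0},
    {"fingers": 1, "offset": [0.025, 0, 0], "turn": 0},
    {"fingers": 1, "offset": [0, 0, 0], "turn": 0}
  ]
}}

```text
time_s: 26.82
position: [0.6558, 0.1315, 0.4249]
tool_rot: [-1.57, 0.051, -0.052]
contact_force: [-0.7, 0.2, -1.2]
grip_width: 0.0008
```

```bash
python3 st.py; python3 wp.py 15 scene wrist
```

```text
pos [0.6558 0.1315 0.4249] blk 0.012800441158347576 0.15362435932203702 tipz 0.2339302328433676 yaw -0.06547937130127116 y [ 0.0003  0.0003 -1.    ] t 26.825 f [-0.6591  0.2252 -1.2268]
scene px [[303, 315], [284, 322], [280, 316]]
blk mm [[ 20.6372 131.3985]
 [ 67.8927 119.0854]
 [ 65.7329  99.294 ]]
wrist px [[313, 341], [314, 358]]
blk mm [[ 11.708  101.1094]
 [ 12.3167  89.5253]]
```

View pics/scene15.png

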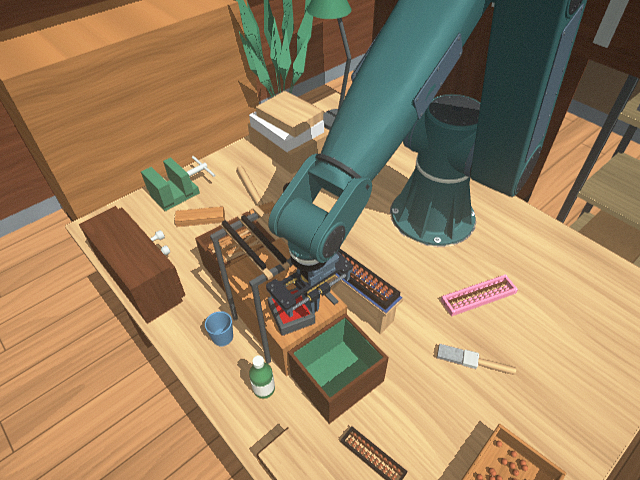

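View pics/wrist15.png

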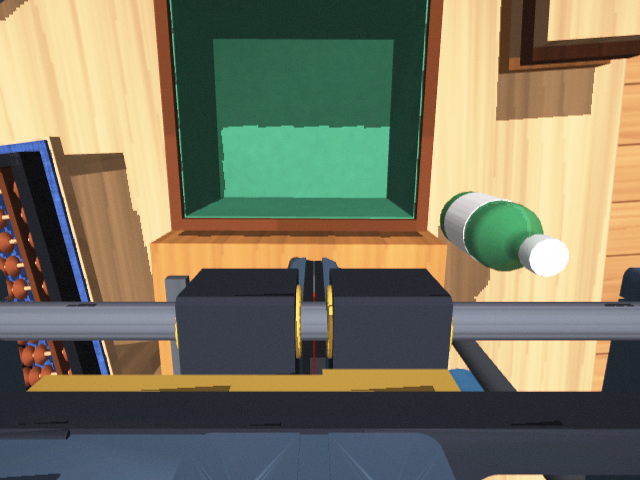

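Request:
{"op": "apply_moves", "data": {
  "steps": [
    {"fingers": 1, "offset": [0, 0.02, -0.008], "turn": 0},
    {"fingers": 1, "offset": [0, 0.02, -0.006], "turn": 0},
    {"fingers": 1, "offset": [0, 0.014, 0], "turn": 0},
    {"fingers": 1, "offset": [0, 0.002, 0], "turn": 0},
    {"fingers": 1, "offset": [0, 0, 0], "turn": 0}
  ],
  "newtons": 20
}}

```text
time_s: 27.55
position: [0.6533, 0.1177, 0.3687]
tool_rot: [-1.57, 0.052, -0.05]
contact_force: [-6.6, 0.6, -3.6]
grip_width: 0.0004
```

Request:
{"op": "apply_moves", "data": {
  "steps": [
    {"fingers": 1, "offset": [0, 0.001, 0], "turn": 0},
    {"fingers": 1, "offset": [0, 0, 0], "turn": 0}
  ]
}}

```text
time_s: 27.8
position: [0.6533, 0.1178, 0.3685]
tool_rot: [-1.57, 0.052, -0.051]
contact_force: [-7.7, -1.3, -1.0]
grip_width: 0.0006
```

Request:
{"op": "apply_moves", "data": {
  "steps": [
    {"fingers": 1, "offset": [0, 0.001, 0], "turn": 0},
    {"fingers": 1, "offset": [0, 0, 0], "turn": 0}
  ]
}}

```text
time_s: 28.05
position: [0.6534, 0.1179, 0.3679]
tool_rot: [-1.57, 0.051, -0.051]
contact_force: [-8.7, -0.1, 3.2]
grip_width: 0.0006
```

```bash
python3 st.py
python3 - <<'E'
from h import *
a=camera("scene")[:,:,::-1];cv2.imwrite("pics/scene16.png",cv2.resize(a[220:370,220:400],None,fx=4,fy=4,interpolation=cv2.INTER_CUBIC))
a=camera("wrist")[:,:,::-1];cv2.imwrite("pics/wrist16.png",a)
E
```

```text
pos [0.6534 0.1179 0.3679] blk 0.011361682168906605 0.1398961652970712 tipz 0.1768529320780426 yaw -0.06507606608649345 y [-0.0001  0.0001 -1.    ] t 28.05 f [-8.6843 -0.1411  3.2176]
```

View pics/scene16.png

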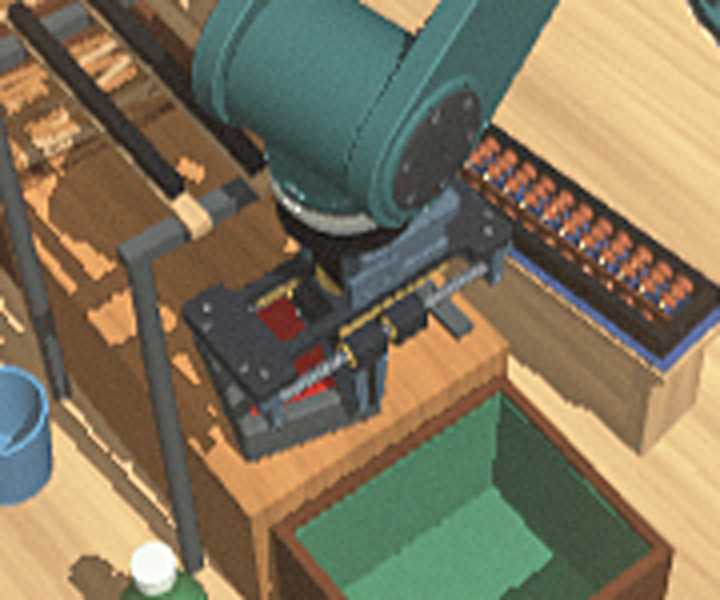

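View pics/wrist16.png

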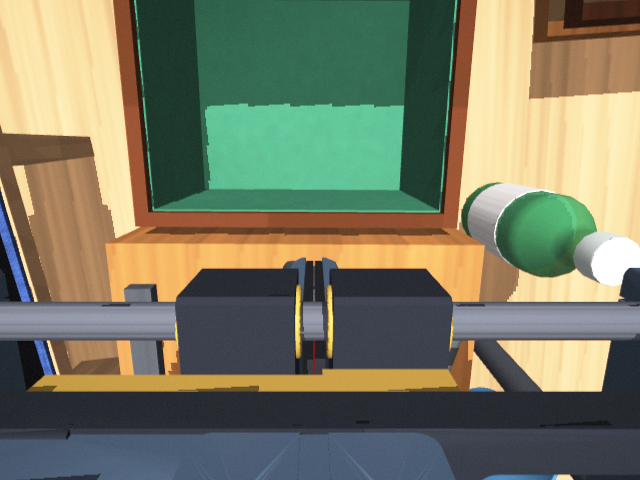

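Request:
{"op": "apply_moves", "data": {
  "steps": [
    {"fingers": 1, "offset": [0, -0.004, 0], "turn": 0},
    {"fingers": 1, "offset": [0, 0, 0], "turn": 0}
  ]
}}

```text
time_s: 28.4
position: [0.6534, 0.1178, 0.3717]
tool_rot: [-1.57, 0.051, -0.051]
contact_force: [-6.0, -0.4, -0.0]
grip_width: 0.0006
```

Request:
{"op": "apply_moves", "data": {
  "steps": [
    {"fingers": 1, "offset": [0, -0.008, 0], "turn": 0},
    {"fingers": 1, "offset": [0, 0, 0], "turn": 0}
  ]
}}

```text
time_s: 28.65
position: [0.6541, 0.1178, 0.3806]
tool_rot: [-1.57, 0.049, -0.053]
contact_force: [-0.1, 0.6, 0.1]
grip_width: 0.0004
```

Request:
{"op": "apply_moves", "data": {
  "steps": [
    {"fingers": 1, "offset": [0, 0, 0.006], "turn": 0},
    {"fingers": 1, "offset": [0, 0.006, 0], "turn": 0},
    {"fingers": 1, "offset": [0, 0.004, 0], "turn": 0},
    {"fingers": 1, "offset": [0, 0, 0], "turn": 0}
  ]
}}

```text
time_s: 29.15
position: [0.6539, 0.1236, 0.3685]
tool_rot: [-1.57, 0.052, -0.05]
contact_force: [-1.2, 0.8, 0.5]
grip_width: 0.0002
```

Request:
{"op": "apply_moves", "data": {
  "steps": [
    {"fingers": 1, "offset": [0, 0.0015, 0], "turn": 0},
    {"fingers": 1, "offset": [0, 0, 0], "turn": 0}
  ]
}}

```text
time_s: 29.4
position: [0.654, 0.1236, 0.3677]
tool_rot: [-1.57, 0.051, -0.051]
contact_force: [0.3, 0.4, 0.3]
grip_width: 0.0008
```

Request:
{"op": "apply_moves", "data": {
  "steps": [
    {"fingers": 1, "offset": [0, 0.001, 0], "turn": 0},
    {"fingers": 1, "offset": [0, 0, 0], "turn": 0}
  ]
}}

```text
time_s: 29.65
position: [0.6541, 0.1236, 0.3671]
tool_rot: [-1.57, 0.051, -0.051]
contact_force: [-1.0, -1.4, 4.3]
grip_width: 0.0005
```

Request:
{"op": "apply_moves", "data": {
  "steps": [
    {"fingers": 1, "offset": [0, 0.001, 0], "turn": 0},
    {"fingers": 1, "offset": [0, 0, 0], "turn": 0}
  ]
}}

```text
time_s: 29.9
position: [0.6541, 0.1236, 0.367]
tool_rot: [-1.57, 0.051, -0.051]
contact_force: [-6.8, -1.2, 15.5]
grip_width: 0.0006
```

Request:
{"op": "apply_moves", "data": {
  "steps": [
    {"fingers": 1, "offset": [0, 0.0013, 0], "turn": 0},
    {"fingers": 1, "offset": [-0.002, 0, 0.003], "turn": 0},
    {"fingers": 1, "offset": [-0.0025, 0, 0.004], "turn": 0},
    {"fingers": 1, "offset": [-0.0025, 0, 0.004], "turn": 0}
  ]
}}

```text
time_s: 30.4
position: [0.6491, 0.1347, 0.3668]
tool_rot: [-1.571, 0.046, -0.055]
contact_force: [4.6, -9.1, 16.0]
grip_width: 0.0008
```

```bash
python3 st.py; python3 wp.py 17 scene
```

```text
pos [0.6491 0.1347 0.3668] blk 0.005943537676298617 0.1563793115250721 tipz 0.17583541974166422 yaw -0.06463076617250897 y [ 0.0055 -0.0008 -1.    ] t 30.4 f [ 4.5805 -9.0803 16.0422]
scene px [[284, 322]]
blk mm [[ 67.8927 119.0854]]
```

Request:
{"op": "apply_moves", "data": {
  "steps": [
    {"fingers": 1, "offset": [0, -0.004, 0], "turn": 0},
    {"fingers": 1, "offset": [0.007, 0, -0.01], "turn": 0},
    {"fingers": 1, "offset": [0, 0.004, 0], "turn": 0},
    {"fingers": 1, "offset": [0, 0.001, 0], "turn": 0},
    {"fingers": 1, "offset": [0, 0, 0], "turn": 0}
  ]
}}

```text
time_s: 31.08
position: [0.6549, 0.1238, 0.3668]
tool_rot: [-1.571, 0.05, -0.052]
contact_force: [-15.6, -8.7, 42.5]
grip_width: 0.0001
```

Request:
{"op": "apply_moves", "data": {
  "steps": [
    {"fingers": 1, "offset": [-0.002, 0.0004, 0.003], "turn": 0},
    {"fingers": 1, "offset": [-0.0025, 0.0004, 0.004], "turn": 0},
    {"fingers": 1, "offset": [-0.0025, 0.0004, 0.004], "turn": 0}
  ]
}}

```text
time_s: 31.45
position: [0.6507, 0.1346, 0.3667]
tool_rot: [-1.572, 0.043, -0.059]
contact_force: [7.1, -18.2, 34.5]
grip_width: 0.0007
```

```bash
python3 st.py; python3 wp.py 18 scene
```

```text
pos [0.6507 0.1346 0.3667] blk 0.0075210491641102386 0.15645464307132897 tipz 0.17569686560439407 yaw -0.06447246674547354 y [ 0.0102 -0.0021 -0.9999] t 31.45 f [  7.116  -18.1564  34.5411]
scene px [[284, 323]]
blk mm [[ 69.4924 121.361 ]]
```

Request:
{"op": "apply_moves", "data": {
  "steps": [
    {"fingers": 1, "offset": [0, 0.0015, 0], "turn": 0},
    {"fingers": 1, "offset": [-0.002, 0.0003, 0.004], "turn": 0},
    {"fingers": 1, "offset": [-0.002, 0.0003, 0.004], "turn": 0}
  ]
}}

```text
time_s: 31.88
position: [0.6481, 0.1426, 0.3665]
tool_rot: [-1.572, 0.04, -0.061]
contact_force: [8.1, -23.1, 48.5]
grip_width: 0.0002
```

```bash
python3 st.py; python3 wp.py 19 scene
```

```text
pos [0.6481 0.1426 0.3665] blk 0.004478203393680935 0.1642589843902367 tipz 0.17545616731760355 yaw -0.06440324963431675 y [ 0.0134 -0.0023 -0.9999] t 31.875 f [  8.0782 -23.1218  48.456 ]
scene px [[305, 315]]
blk mm [[ 16.8578 134.393 ]]
```

View pics/scene19.png

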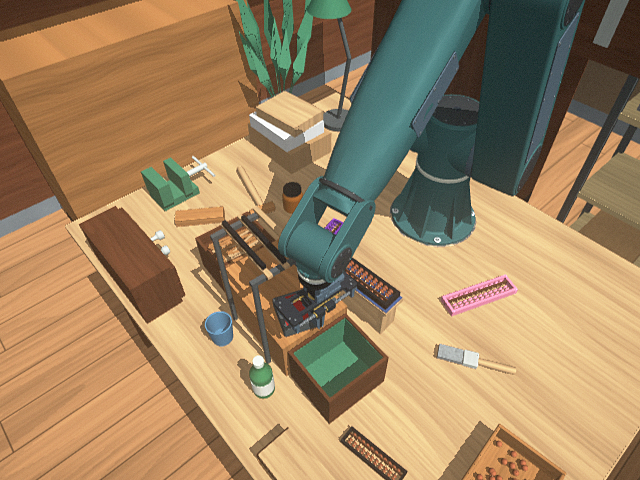

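Run:
```python
from h import *
a=cv2.imread("pics/scene15.png");b=cv2.imread("pics/scene19.png")
f=lambda a:cv2.resize(a[270:345,255:335],None,fx=5,fy=5,interpolation=cv2.INTER_CUBIC)
cv2.imwrite("pics/cmp19.png",np.hstack([f(a),f(b)]))
```

```text
(no output)
```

View pics/cmp19.png

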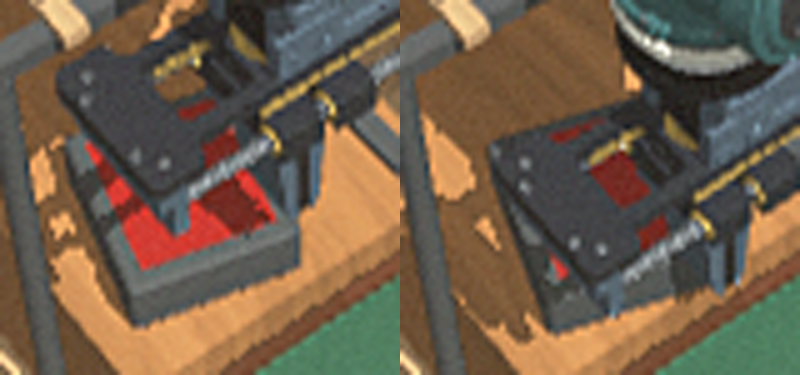

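Request:
{"op": "apply_moves", "data": {
  "steps": [
    {"fingers": 1, "offset": [-0.002, 0.0002, 0.004], "turn": 0},
    {"fingers": 1, "offset": [-0.002, 0.0002, 0.004], "turn": 0}
  ]
}}

```text
time_s: 32.17
position: [0.6448, 0.1511, 0.3661]
tool_rot: [-1.571, 0.04, -0.062]
contact_force: [8.7, -17.8, 45.9]
grip_width: 0.0007
```

```bash
python3 st.py
python3 - <<'E'
from h import *
a=camera("scene")[:,:,::-1]
f=lambda a:cv2.resize(a[270:345,255:335],None,fx=8,fy=8,interpolation=cv2.INTER_CUBIC)
cv2.imwrite("pics/cmp20.png",f(a))
ci=camera_info("scene");P=onz(ci,[(281.6,335.4),(285.4,336.6)],.14)[:,:2]-[.633,-.021];print(P)
E
```

```text
pos [0.6448 0.1511 0.3661] blk 0.0006034034113750988 0.17252628077853374 tipz 0.17509688900793968 yaw -0.06446550119424883 y [ 0.014  -0.0015 -0.9999] t 32.175 f [  8.6684 -17.8047  45.8585]
[[0.091  0.1207]
 [0.0863 0.1294]]
```

View pics/cmp20.png

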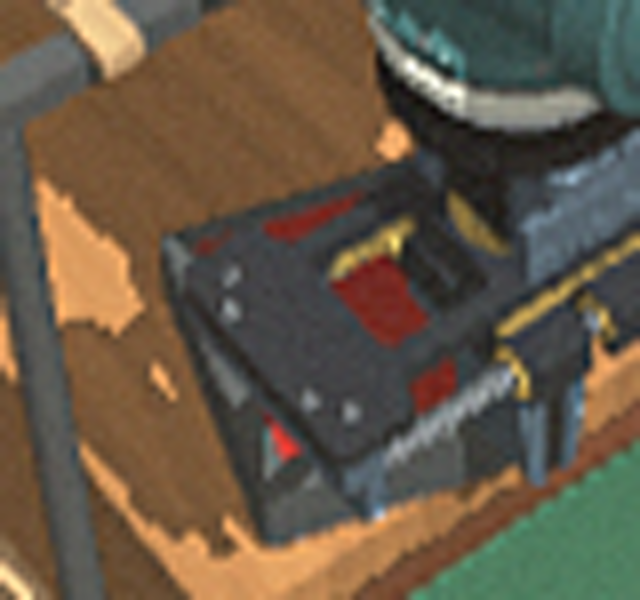

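Request:
{"op": "apply_moves", "data": {
  "steps": [
    {"fingers": 1, "offset": [-0.002, 0.0001, 0.004], "turn": 0},
    {"fingers": 1, "offset": [-0.002, 0.0001, 0.004], "turn": 0}
  ]
}}

```text
time_s: 32.48
position: [0.6409, 0.16, 0.3651]
tool_rot: [-1.57, 0.041, -0.061]
contact_force: [9.7, -10.7, 34.8]
grip_width: 0.0005
```

Request:
{"op": "apply_moves", "data": {
  "steps": [
    {"fingers": 1, "offset": [-0.002, 0.0001, 0.004], "turn": 0},
    {"fingers": 1, "offset": [-0.0015, 0, 0.003], "turn": 0}
  ]
}}

```text
time_s: 32.72
position: [0.6371, 0.1676, 0.3635]
tool_rot: [-1.569, 0.043, -0.059]
contact_force: [7.5, -4.1, 26.1]
grip_width: 0.0004
```

```bash
python3 st.py
python3 - <<'E'
from h import *
a=camera("scene")[:,:,::-1]
f=lambda a:cv2.resize(a[270:345,255:335],None,fx=8,fy=8,interpolation=cv2.INTER_CUBIC)
cv2.imwrite("pics/cmp21.png",f(a))
E
```

```text
pos [0.6371 0.1676 0.3635] blk -0.008183275954360667 0.18851724612809329 tipz 0.1724690441454821 yaw -0.06490250941076194 y [ 0.0099  0.0006 -1.    ] t 32.725 f [ 7.4804 -4.1424 26.1443]
```

View pics/cmp21.png

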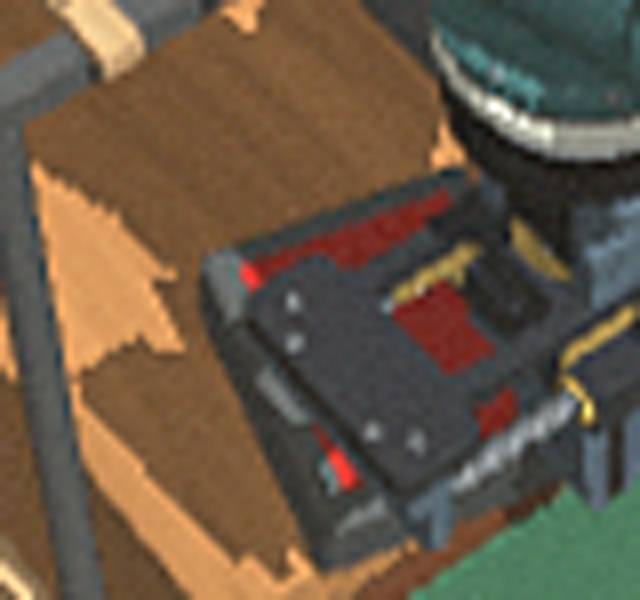

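Request:
{"op": "apply_moves", "data": {
  "steps": [
    {"fingers": 1, "offset": [0, -0.002, 0], "turn": 0},
    {"fingers": 1, "offset": [0, -0.01, 0], "turn": 0},
    {"fingers": 1, "offset": [0, -0.03, 0], "turn": 0},
    {"fingers": 1, "offset": [-0.02, -0.03, 0.03], "turn": 0},
    {"fingers": -1, "offset": [-0.04, 0, 0.02], "turn": 0},
    {"fingers": -1, "offset": [-0.045, 0, 0], "turn": 0},
    {"fingers": -1, "offset": [-0.045, 0, 0], "turn": 0}
  ]
}}

```text
time_s: 33.65
position: [0.4865, 0.2276, 0.4308]
tool_rot: [-1.57, 0.052, -0.05]
contact_force: [-0.2, 0.5, 0.3]
grip_width: 0.0275
```

```bash
python3 st.py; python3 wp.py 22 scene wrist top
```

```text
pos [0.4865 0.2276 0.4308] blk -0.162328716971732 0.23851807462927765 tipz 0.23978400929922655 yaw -0.06509795929996565 y [-0.001  -0.0002 -1.    ] t 33.65 f [-0.2117  0.4773  0.3047]
scene px [[322, 318], [297, 329], [284, 305], [309, 295]]
blk mm [[-10.0162 166.5217]
 [ 54.9627 153.8866]
 [ 39.8779  79.2357]
 [-26.2075  93.4362]]
wrist px [[548, 384], [555, 365], [603, 374], [600, 391], [553, 391]]
blk mm [[-15.0518 152.2627]
 [-12.4256 165.9197]
 [ 19.2433 159.5582]
 [ 19.3509 147.2236]
 [-11.1194 147.1564]]
top px [[262, 139], [288, 155], [283, 171], [255, 163]]
blk mm [[ 51.6932 148.9265]
 [ 17.9234  82.4427]
 [-22.2003  91.0845]
 [ -8.5049 160.4879]]
```

View pics/scene22.png

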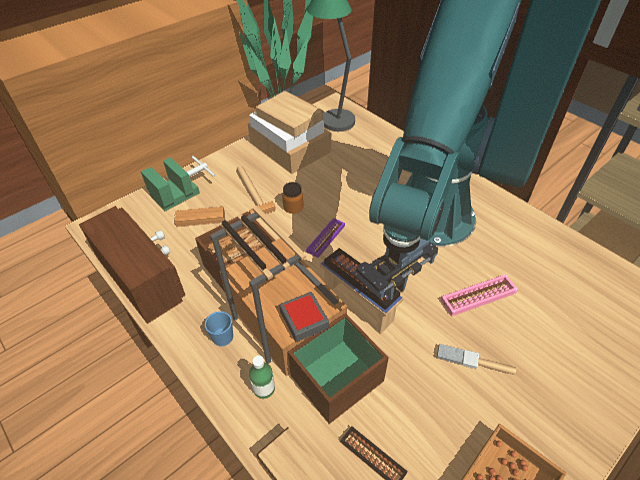

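View pics/top22.png

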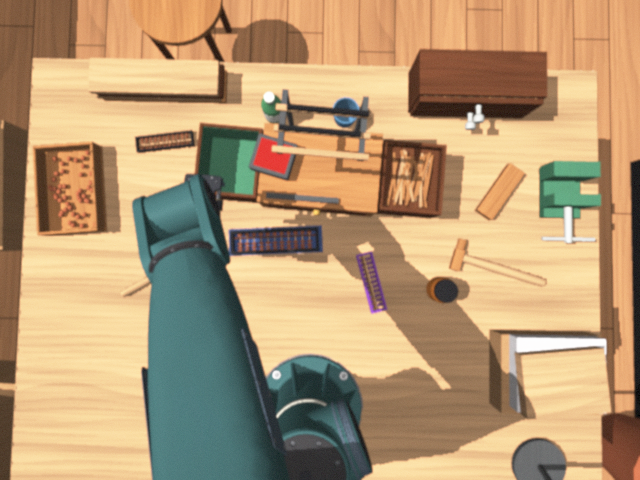

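Request:
{"op": "apply_moves", "data": {
  "steps": [
    {"fingers": -1, "offset": [-0.003, 0, -0.03], "turn": 0},
    {"fingers": -1, "offset": [-0.003, 0, -0.045], "turn": 0},
    {"fingers": -1, "offset": [-0.003, 0, -0.05], "turn": 0},
    {"fingers": -1, "offset": [-0.003, 0, -0.05], "turn": 0},
    {"fingers": -1, "offset": [-0.003, 0, -0.05], "turn": 0},
    {"fingers": -1, "offset": [-0.003, 0, -0.05], "turn": 0},
    {"fingers": -1, "offset": [0, 0, -0.045], "turn": 0},
    {"fingers": -1, "offset": [0, 0.02, -0.003], "turn": 0},
    {"fingers": -1, "offset": [0, 0.04, 0], "turn": 0},
    {"fingers": -1, "offset": [0, 0.03, 0], "turn": 0}
  ]
}}

```text
time_s: 35.05
position: [0.4493, -0.0943, 0.34]
tool_rot: [-1.57, 0.052, -0.052]
contact_force: [0.3, 0.5, -0.2]
grip_width: 0.0911
```

```bash
python3 st.py
```

```text
pos [ 0.4493 -0.0943  0.34  ] blk -0.17856379710342182 -0.08509998190690142 tipz 0.1490012268916589 yaw -0.06614541787995454 y [-0.0004  0.0002 -1.    ] t 35.05 f [ 0.3377  0.5342 -0.2041]
```

Request:
{"op": "apply_moves", "data": {
  "steps": [
    {"fingers": -1, "offset": [0.03, 0.005, 0], "turn": 0},
    {"fingers": -1, "offset": [0.04, 0, 0], "turn": 0},
    {"fingers": -1, "offset": [0.03, 0, 0], "turn": 0},
    {"fingers": -1, "offset": [0.016, 0, 0], "turn": 0},
    {"fingers": -1, "offset": [0, 0, 0], "turn": 0}
  ]
}}

```text
time_s: 35.67
position: [0.5652, -0.1014, 0.336]
tool_rot: [-1.57, 0.051, -0.051]
contact_force: [-0.1, -0.2, -0.4]
grip_width: 0.0911
```

```bash
python3 st.py
```

```text
pos [ 0.5652 -0.1014  0.336 ] blk -0.06245243025229423 -0.08461180082282269 tipz 0.14502414823079995 yaw -0.0651129863917527 y [-0.0004  0.0001 -1.    ] t 35.675 f [-0.0686 -0.2118 -0.3672]
```

Request:
{"op": "apply_moves", "data": {
  "steps": [
    {"fingers": -1, "offset": [0, 0.0005, 0.03], "turn": 0},
    {"fingers": -1, "offset": [0, 0, 0.04], "turn": 0},
    {"fingers": -1, "offset": [0, 0, 0.035], "turn": 0},
    {"fingers": -1, "offset": [0, 0, 0.02], "turn": 0},
    {"fingers": -1, "offset": [0, 0, 0.008], "turn": 0},
    {"fingers": -1, "offset": [0, 0, 0.005], "turn": 0},
    {"fingers": -1, "offset": [0, 0, 0.005], "turn": 0},
    {"fingers": -1, "offset": [0, 0, 0.005], "turn": 0}
  ]
}}

```text
time_s: 36.67
position: [0.5742, 0.0458, 0.3359]
tool_rot: [-1.571, 0.052, -0.051]
contact_force: [-2.8, -7.5, 2.0]
grip_width: 0.0916
```

```bash
python3 st.py; python3 wp.py 23 scene wrist
```

```text
pos [0.5742 0.0458 0.3359] blk -0.06298434185677738 0.06288138650235583 tipz 0.1448705979909194 yaw -0.06599680811635514 y [-0.0007 -0.0009 -1.    ] t 36.675 f [-2.8012 -7.5046  1.9898]
scene px [[310, 297], [323, 321], [297, 330], [286, 306]]
blk mm [[-24.4953  99.8172]
 [ -6.6926 174.6187]
 [ 56.5651 156.0804]
 [ 37.7327  84.6832]]
wrist px [[485, 0], [515, 0], [639, 37], [639, 183], [601, 268], [531, 268], [410, 237]]
blk mm [[ -9.1504 172.0702]
 [  0.1709 172.0516]
 [ 40.646  161.4284]
 [ 49.1868 115.4508]
 [ 41.1467  84.9805]
 [ 15.8965  85.0166]
 [-28.388   96.5576]]
```

View pics/wrist23.png

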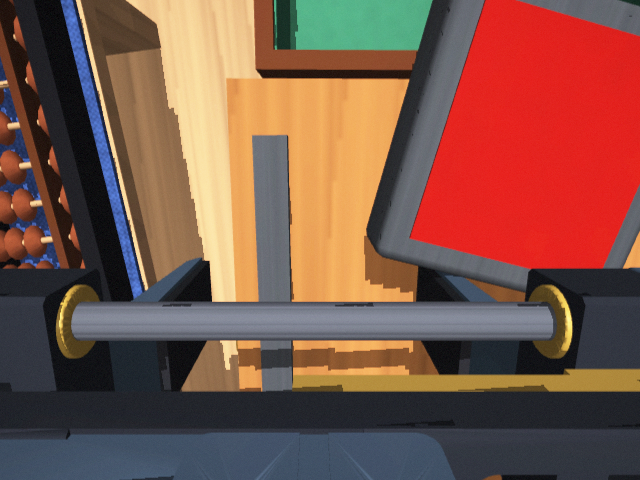

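Request:
{"op": "apply_moves", "data": {
  "steps": [
    {"fingers": -1, "offset": [0, 0, 0.005], "turn": 0},
    {"fingers": -1, "offset": [0, 0, 0.005], "turn": 0},
    {"fingers": -1, "offset": [0, 0, 0.004], "turn": 0},
    {"fingers": -1, "offset": [0, 0, 0.004], "turn": 0}
  ]
}}

```text
time_s: 37.28
position: [0.5754, 0.0639, 0.3359]
tool_rot: [-1.571, 0.052, -0.051]
contact_force: [-4.0, -7.6, 2.5]
grip_width: 0.0906
```

```bash
python3 st.py; python3 wp.py 24 scene wrist
```

```text
pos [0.5754 0.0639 0.3359] blk -0.06302804207553321 0.08097110410259709 tipz 0.14486174925331546 yaw -0.06583089996787221 y [-0.0009 -0.0007 -1.    ] t 37.275 f [-3.9998 -7.5519  2.4991]
scene px [[315, 303], [323, 328], [296, 335], [289, 310]]
blk mm [[-23.2825 121.7571]
 [  5.253  189.7879]
 [ 66.3302 165.4953]
 [ 38.7525  98.7404]]
wrist px [[523, 0], [539, 0], [639, 47], [639, 217], [609, 268], [527, 274], [417, 230]]
blk mm [[  2.547  190.0729]
 [  7.5164 190.0638]
 [ 41.0698 176.5418]
 [ 51.2699 121.6691]
 [ 43.9226 103.0312]
 [ 14.6305 100.7958]
 [-26.1438 117.1219]]
```

View pics/wrist24.png

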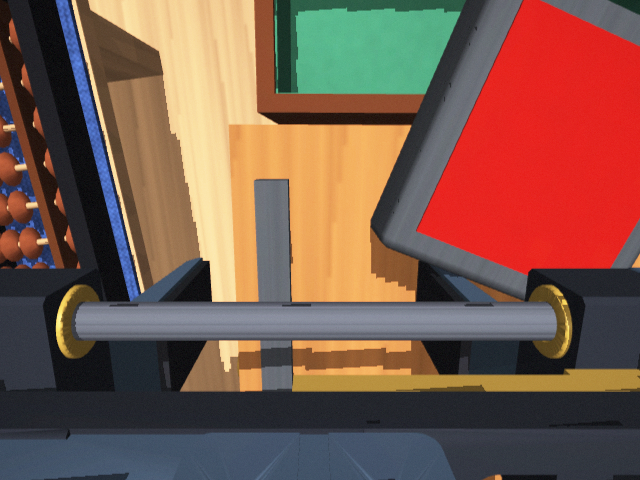

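View pics/scene24.png

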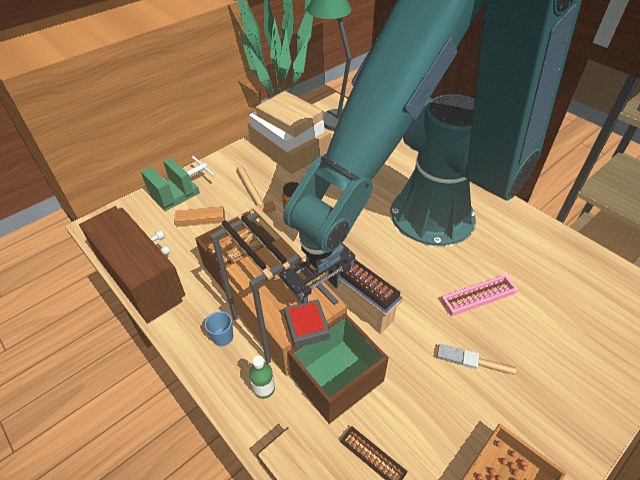

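Run:
```python
from h import *
C=np.array([.633,-.021]);ux=np.array([.9979,-.065]);uy=np.array([.065,.9979])
im=cv2.imread("pics/scene24.png");cv2.imwrite("pics/bot.png",cv2.resize(im[340:410,230:300],None,fx=8,fy=8,interpolation=cv2.INTER_CUBIC))
ci=camera_info("top")
for uv,z in [((268.6,97.5),.15)]:
    p=onz(ci,[uv],z)[0,:2]-C;print("cap top",p@ux,p@uy)
ci=camera_info("scene")
p=onz(ci,[(259,360)],.15)[0,:2]-C;print("cap scene",p@ux,p@uy)
```

```text
cap top 0.16381781644618212 0.14558381045506794
cap scene 0.16380807704205774 0.15252494745235115
```

Request:
{"op": "apply_moves", "data": {
  "steps": [
    {"fingers": -1, "offset": [0, 0, -0.03], "turn": 0},
    {"fingers": -1, "offset": [0, 0, -0.05], "turn": 0},
    {"fingers": -1, "offset": [0, 0, -0.05], "turn": 0},
    {"fingers": -1, "offset": [0, 0, -0.036], "turn": 0},
    {"fingers": -1, "offset": [-0.03, 0, 0], "turn": 0},
    {"fingers": -1, "offset": [-0.045, 0, 0], "turn": 0},
    {"fingers": -1, "offset": [-0.03, 0, 0], "turn": 0},
    {"fingers": 1, "offset": [0, -0.04, 0], "turn": 0},
    {"fingers": 1, "offset": [0, -0.045, 0.03], "turn": 0},
    {"fingers": 1, "offset": [0, 0, 0.055], "turn": 0}
  ]
}}

```text
time_s: 38.62
position: [0.4663, -0.0096, 0.4245]
tool_rot: [-1.57, 0.048, -0.058]
contact_force: [0.4, -0.0, -0.7]
grip_width: 0.0641
```

Request:
{"op": "apply_moves", "data": {
  "steps": [
    {"fingers": 1, "offset": [0, 0, 0.05], "turn": 0},
    {"fingers": 1, "offset": [0, 0, 0.05], "turn": 0},
    {"fingers": 1, "offset": [0, 0, 0.05], "turn": 0},
    {"fingers": 1, "offset": [0.03, 0, 0.02], "turn": 0},
    {"fingers": 1, "offset": [0.05, 0, 0], "turn": 0},
    {"fingers": 1, "offset": [0.055, 0, 0], "turn": 0},
    {"fingers": 1, "offset": [0.055, 0, 0], "turn": 0},
    {"fingers": 1, "offset": [0.05, 0, 0], "turn": 0},
    {"fingers": 1, "offset": [0.025, 0, 0], "turn": 0},
    {"fingers": 1, "offset": [0, 0, 0], "turn": 0}
  ]
}}

```text
time_s: 39.88
position: [0.7422, 0.1424, 0.4202]
tool_rot: [-1.57, 0.052, -0.052]
contact_force: [-0.8, -0.3, -0.3]
grip_width: 0.0003
```

```bash
python3 st.py; python3 wp.py 25 scene wrist
```

```text
pos [0.7422 0.1424 0.4202] blk 0.09831357519985723 0.17011049967164937 tipz 0.2292121871120626 yaw -0.06592009123781395 y [-0.0002  0.0001 -1.    ] t 39.875 f [-0.775  -0.3439 -0.2619]
scene px [[316, 306], [323, 329], [296, 335], [293, 323]]
blk mm [[-19.8089 130.2821]
 [  6.9376 191.927 ]
 [ 66.3302 165.4953]
 [ 52.7013 134.6627]]
wrist px [[122, 300], [145, 226], [255, 267], [174, 301]]
blk mm [[-15.5182 146.5092]
 [  2.4355 190.9642]
 [ 63.6783 166.746 ]
 [ 15.1224 145.8504]]
```

View pics/scene25.png

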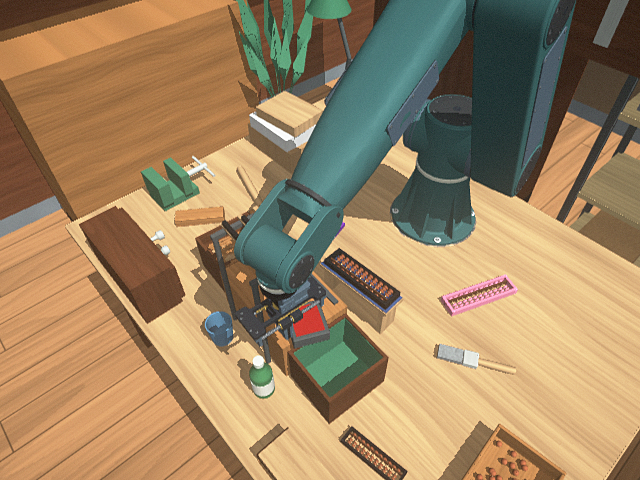

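View pics/wrist25.png

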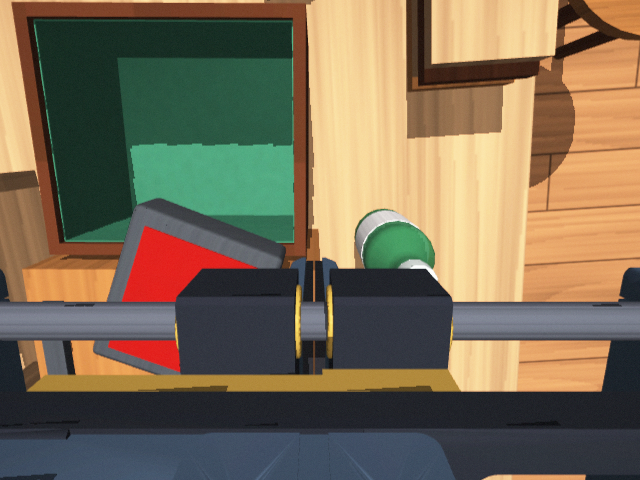

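Request:
{"op": "apply_moves", "data": {
  "steps": [
    {"fingers": 1, "offset": [0.002, 0.03, 0.002], "turn": 0},
    {"fingers": 1, "offset": [0, 0.03, 0], "turn": 0},
    {"fingers": 1, "offset": [0, 0.016, 0], "turn": 0},
    {"fingers": 1, "offset": [0, 0, 0], "turn": 0}
  ]
}}

```text
time_s: 40.48
position: [0.7425, 0.1449, 0.3442]
tool_rot: [-1.57, 0.052, -0.05]
contact_force: [0.5, -0.0, 0.4]
grip_width: 0.0002
```

Request:
{"op": "apply_moves", "data": {
  "steps": [
    {"fingers": 1, "offset": [-0.005, 0, 0], "turn": 0},
    {"fingers": 1, "offset": [-0.005, 0, 0], "turn": 0},
    {"fingers": 1, "offset": [-0.005, 0, 0], "turn": 0},
    {"fingers": 1, "offset": [-0.005, 0, 0], "turn": 0}
  ]
}}

```text
time_s: 40.98
position: [0.7235, 0.1465, 0.3464]
tool_rot: [-1.569, 0.048, -0.054]
contact_force: [6.1, 2.5, -0.0]
grip_width: 0.0006
```

```bash
python3 st.py; python3 wp.py 26 scene wrist
```

```text
pos [0.7235 0.1465 0.3464] blk 0.07937624218785741 0.1730340525634634 tipz 0.1554437826095984 yaw -0.0650458204345031 y [ 0.004  0.001 -1.   ] t 40.975 f [ 6.0876  2.5288 -0.0331]
scene px [[326, 324], [312, 329]]
blk mm [[ -7.1246 185.586 ]
 [ 27.2535 175.8349]]
wrist px [[180, 373], [67, 369], [73, 341], [175, 341]]
blk mm [[ 24.5771 146.597 ]
 [-21.8273 148.548 ]
 [-17.6154 161.1431]
 [ 23.6668 161.0533]]
```

View pics/wrist26.png

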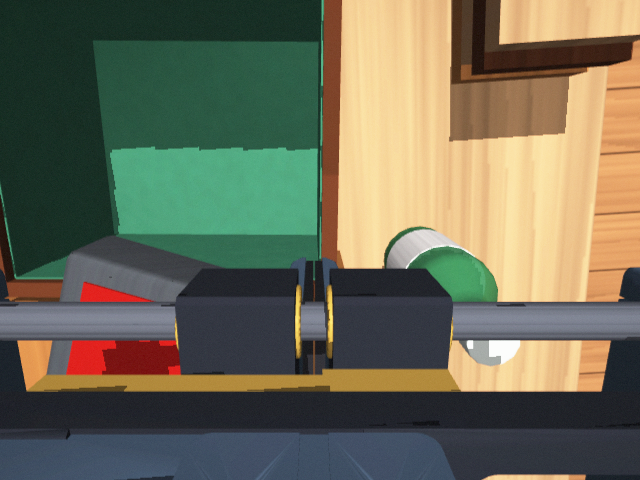

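Request:
{"op": "apply_moves", "data": {
  "steps": [
    {"fingers": 1, "offset": [-0.004, 0, 0], "turn": 0},
    {"fingers": 1, "offset": [-0.004, 0, 0], "turn": 0},
    {"fingers": 1, "offset": [-0.004, 0, 0], "turn": 0}
  ]
}}

```text
time_s: 41.45
position: [0.7117, 0.1472, 0.3462]
tool_rot: [-1.569, 0.048, -0.054]
contact_force: [6.9, 3.8, 0.8]
grip_width: 0.0007
```

```bash
python3 st.py; python3 wp.py 27 scene top;python3 - <<'E'
import cv2
a=cv2.imread("pics/scene27.png");cv2.imwrite("pics/s27c.png",cv2.resize(a[260:380,240:400],None,fx=4.5,fy=4.5,interpolation=cv2.INTER_CUBIC))
E
```

```text
pos [0.7117 0.1472 0.3462] blk 0.06755845906959579 0.17299334808775765 tipz 0.15521219475455345 yaw -0.0650711344383795 y [ 0.0034  0.0009 -1.    ] t 41.45 f [6.8776 3.7794 0.8065]
scene px [[329, 320], [318, 325]]
blk mm [[-19.6634 181.3295]
 [  9.4602 175.9669]]
top px [[275, 154], [283, 155], [279, 167]]
blk mm [[ 17.6551 114.1286]
 [ 16.879   94.5475]
 [-13.2756 101.6176]]
```

View pics/s27c.png

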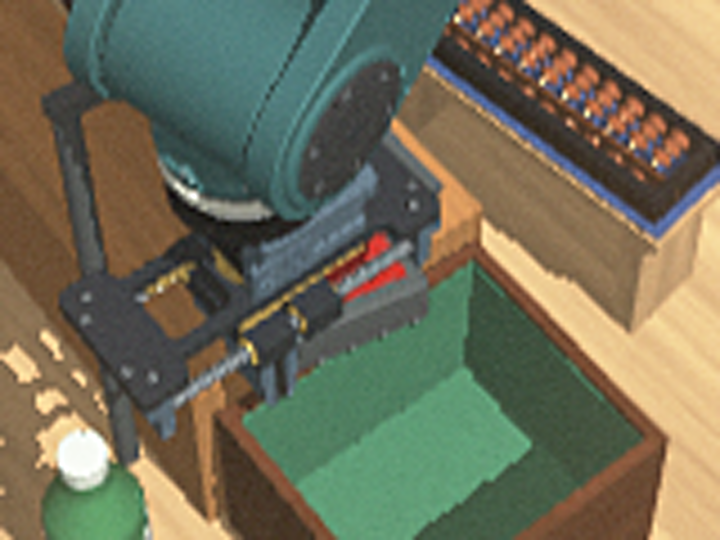

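Request:
{"op": "apply_moves", "data": {
  "steps": [
    {"fingers": 1, "offset": [-0.004, 0, 0], "turn": 0},
    {"fingers": 1, "offset": [-0.004, 0, 0], "turn": 0},
    {"fingers": 1, "offset": [-0.003, 0, 0], "turn": 0},
    {"fingers": 1, "offset": [0.015, 0, 0.005], "turn": 0},
    {"fingers": 1, "offset": [0.005, -0.04, 0.02], "turn": 0},
    {"fingers": 1, "offset": [0, -0.04, 0.02], "turn": 0},
    {"fingers": 1, "offset": [-0.05, 0, 0], "turn": 0},
    {"fingers": 1, "offset": [-0.055, 0, 0], "turn": 0},
    {"fingers": 1, "offset": [-0.055, 0, 0], "turn": 0},
    {"fingers": -1, "offset": [-0.05, 0, 0], "turn": 0}
  ]
}}

```text
time_s: 42.8
position: [0.5124, 0.2051, 0.4251]
tool_rot: [-1.57, 0.051, -0.051]
contact_force: [0.5, 1.0, 0.8]
grip_width: 0.0077
```

```bash
python3 st.py; python3 wp.py 28 scene top
```

```text
pos [0.5124 0.2051 0.4251] blk -0.1350912616281045 0.21778897259847146 tipz 0.23411494686129913 yaw -0.06506770807919628 y [-0.0003 -0.0002 -1.    ] t 42.8 f [0.4931 0.9856 0.7671]
scene px [[315, 295], [331, 316], [307, 328], [292, 306]]
blk mm [[-37.9282 102.7264]
 [-30.4805 175.5232]
 [ 34.852  166.3422]
 [ 26.2221  93.8047]]
top px [[256, 147], [284, 155], [280, 176], [251, 171]]
blk mm [[ 30.8203 161.6615]
 [ 17.0879  92.1268]
 [-35.0043  97.2491]
 [-28.8374 168.3478]]
```

View pics/scene28.png

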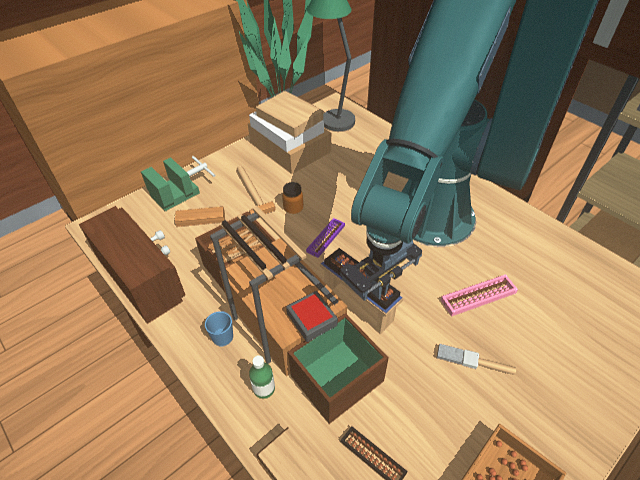

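Request:
{"op": "apply_moves", "data": {
  "steps": [
    {"fingers": -1, "offset": [-0.02, 0, -0.03], "turn": 0},
    {"fingers": -1, "offset": [-0.015, 0, -0.05], "turn": 0},
    {"fingers": -1, "offset": [-0.008, 0, -0.055], "turn": 0},
    {"fingers": -1, "offset": [0, 0, -0.055], "turn": 0},
    {"fingers": -1, "offset": [0, 0, -0.055], "turn": 0},
    {"fingers": -1, "offset": [0, 0, -0.04], "turn": 0},
    {"fingers": -1, "offset": [0, 0.02, -0.018], "turn": 0},
    {"fingers": -1, "offset": [0, 0.04, 0], "turn": 0},
    {"fingers": -1, "offset": [0, 0.03, 0], "turn": 0},
    {"fingers": -1, "offset": [0, 0, 0], "turn": 0}
  ]
}}

```text
time_s: 44.15
position: [0.4512, -0.0949, 0.3336]
tool_rot: [-1.569, 0.054, -0.048]
contact_force: [-0.3, 0.2, 0.2]
grip_width: 0.091
```

```bash
python3 st.py
```

```text
pos [ 0.4512 -0.0949  0.3336] blk -0.17659708904758645 -0.0855919894858749 tipz 0.14262454261681407 yaw -0.0652565009635325 y [-0.0037  0.0009 -1.    ] t 44.15 f [-0.3249  0.201   0.1663]
```

Request:
{"op": "apply_moves", "data": {
  "steps": [
    {"fingers": -1, "offset": [0.03, 0, 0], "turn": 0},
    {"fingers": -1, "offset": [0.04, 0, 0], "turn": 0},
    {"fingers": -1, "offset": [0.03, 0, 0], "turn": 0},
    {"fingers": -1, "offset": [0.0145, 0, 0], "turn": 0},
    {"fingers": -1, "offset": [0, 0, 0.02], "turn": 0},
    {"fingers": -1, "offset": [0, 0, 0.04], "turn": 0},
    {"fingers": -1, "offset": [0, 0, 0.045], "turn": 0},
    {"fingers": -1, "offset": [0, 0, 0.03], "turn": 0},
    {"fingers": -1, "offset": [0, 0, 0.008], "turn": 0},
    {"fingers": -1, "offset": [0, 0, 0.004], "turn": 0}
  ]
}}

```text
time_s: 45.4
position: [0.5742, 0.045, 0.3352]
tool_rot: [-1.57, 0.051, -0.05]
contact_force: [0.4, 0.4, -0.2]
grip_width: 0.0914
```

```bash
python3 st.py
```

```text
pos [0.5742 0.045  0.3352] blk -0.06296085492286833 0.0620128815019029 tipz 0.14415921489834393 yaw -0.06433767995246382 y [-0.0002 -0.0001 -1.    ] t 45.4 f [ 0.3977  0.3967 -0.2433]
```

Request:
{"op": "apply_moves", "data": {
  "steps": [
    {"fingers": -1, "offset": [0, 0, 0.005], "turn": 0},
    {"fingers": -1, "offset": [0, 0, 0.005], "turn": 0},
    {"fingers": -1, "offset": [0, 0, 0.005], "turn": 0},
    {"fingers": -1, "offset": [0, 0, 0.005], "turn": 0},
    {"fingers": -1, "offset": [0, 0, 0.004], "turn": 0},
    {"fingers": -1, "offset": [0, 0, 0.004], "turn": 0}
  ]
}}

```text
time_s: 46.15
position: [0.5767, 0.0714, 0.3353]
tool_rot: [-1.571, 0.052, -0.053]
contact_force: [-0.9, -9.8, 5.9]
grip_width: 0.0914
```

```bash
python3 st.py; python3 wp.py 29 scene wrist
```

```text
pos [0.5767 0.0714 0.3353] blk -0.06220273791654272 0.08856843821834362 tipz 0.1443108444497882 yaw -0.06661927059826389 y [ 0.0004 -0.001  -1.    ] t 46.15 f [-0.8856 -9.845   5.9059]
scene px [[320, 301], [336, 323], [312, 335], [297, 313]]
blk mm [[-36.575  124.7097]
 [-27.4899 198.1889]
 [ 37.0548 188.6816]
 [ 28.6053 117.8   ]]
wrist px [[412, 0], [496, 0], [633, 19], [571, 263], [375, 239]]
blk mm [[-30.9639 197.5924]
 [ -4.9514 197.5345]
 [ 38.449  192.0934]
 [ 30.6705 112.6368]
 [-39.904  121.6344]]
```

View pics/wrist29.png

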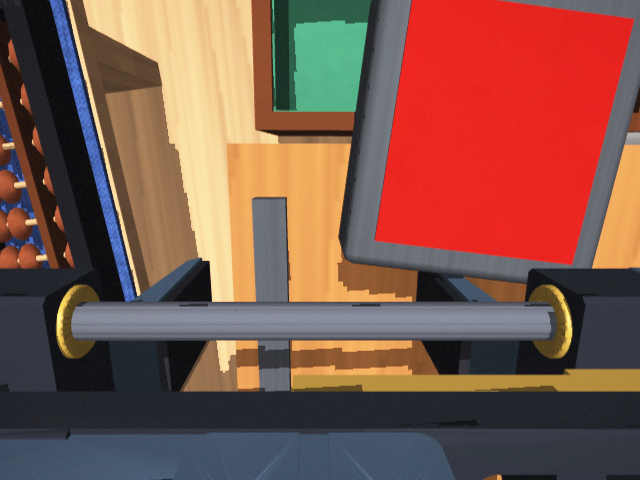

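Request:
{"op": "apply_moves", "data": {
  "steps": [
    {"fingers": -1, "offset": [0, 0, 0.004], "turn": 0},
    {"fingers": -1, "offset": [0, 0, 0.004], "turn": 0},
    {"fingers": -1, "offset": [0, 0, 0.004], "turn": 0}
  ]
}}

```text
time_s: 46.62
position: [0.5773, 0.0848, 0.3349]
tool_rot: [-1.57, 0.051, -0.051]
contact_force: [-0.2, 0.1, 0.7]
grip_width: 0.0915
```

```bash
python3 st.py; python3 wp.py 30 scene wrist;python3 - <<'E'
import cv2
a=cv2.imread("pics/scene30.png");cv2.imwrite("pics/s30c.png",cv2.resize(a[260:420,240:420],None,fx=3.5,fy=3.5,interpolation=cv2.INTER_CUBIC))
E
```

```text
pos [0.5773 0.0848 0.3349] blk -0.0624422947097813 0.10197259967187111 tipz 0.14389451786747814 yaw -0.06497558873760252 y [-0.0001  0.     -1.    ] t 46.625 f [-0.1774  0.1021  0.7486]
scene px [[334, 363], [326, 373]]
blk mm [[ 41.8917 276.0249]
 [ 70.8722 283.7828]]Traceback (most recent call last):
  File "wp.py", line 13, in <module>
    for n in sys.argv[2:]: pose(n,n+sys.argv[1])
                           ~~~~^^^^^^^^^^^^^^^^^
  File "wp.py", line 9, in pose
    cs,_=cv2.findContours(m,cv2.RETR_EXTERNAL,cv2.CHAIN_APPROX_NONE);c=max(cs,key=cv2.contourArea)
                                                                       ~~~^^^^^^^^^^^^^^^^^^^^^^^^
ValueError: max() iterable argument is empty
```

View pics/s30c.png

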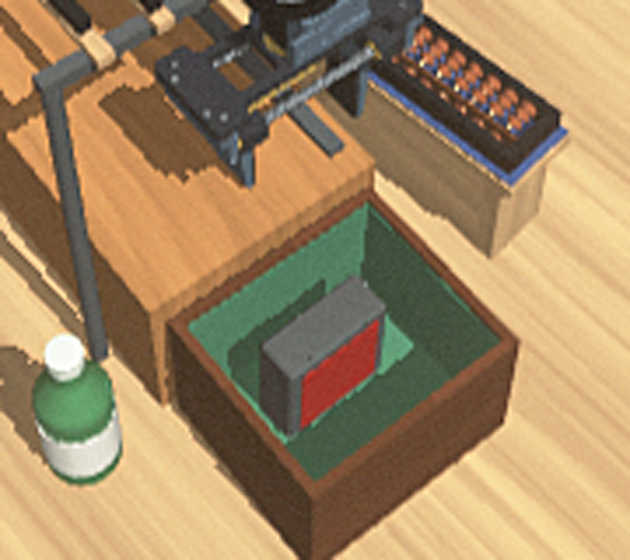

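Request:
{"op": "apply_moves", "data": {
  "steps": [
    {"fingers": -1, "offset": [0, 0, -0.005], "turn": 0},
    {"fingers": -1, "offset": [0, 0, 0], "turn": 0},
    {"fingers": -1, "offset": [0, 0, 0], "turn": 0},
    {"fingers": -1, "offset": [0, 0, 0], "turn": 0},
    {"fingers": -1, "offset": [0, 0, 0], "turn": 0},
    {"fingers": -1, "offset": [0, 0, 0], "turn": 0}
  ]
}}

```text
time_s: 47.48
position: [0.577, 0.0796, 0.3349]
tool_rot: [-1.57, 0.051, -0.051]
contact_force: [0.6, 0.3, 0.7]
grip_width: 0.0912
```

```bash
python3 st.py
python3 - <<'E'
from h import *
a=camera("scene")[:,:,::-1];cv2.imwrite("pics/scene31.png",a);cv2.imwrite("pics/s31c.png",cv2.resize(a[220:420,220:430],None,fx=2.9,fy=2.9,interpolation=cv2.INTER_CUBIC))
a=camera("top")[:,:,::-1];cv2.imwrite("pics/top31.png",a)
E
```

```text
pos [0.577  0.0796 0.3349] blk -0.0624429907414709 0.09670967902988427 tipz 0.14393172157919504 yaw -0.0649838370482287 y [-0.  0. -1.] t 47.475 f [0.6223 0.2947 0.6604]
```

View pics/s31c.png

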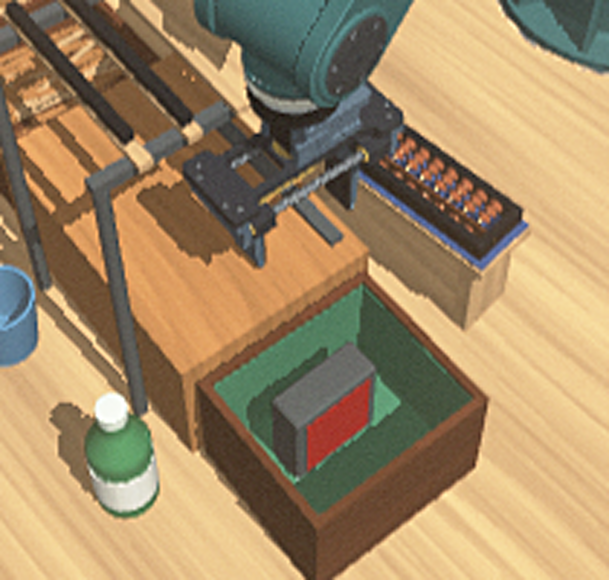

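View pics/top31.png

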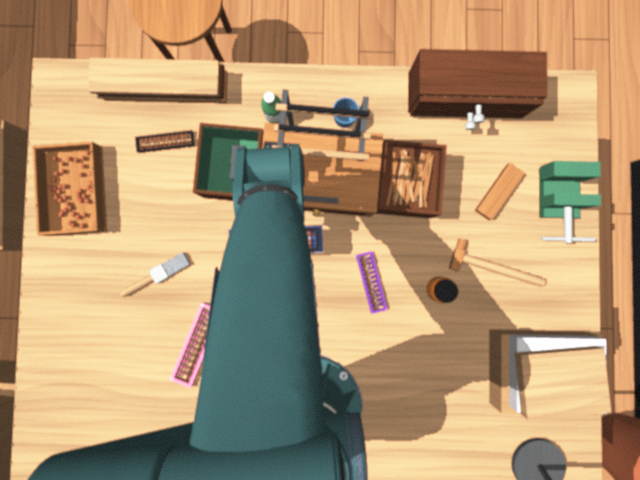

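Run:
```python
from h import *
C=np.array([.633,-.021]);ux=np.array([.9979,-.065]);uy=np.array([.065,.9979])
ci=camera_info("scene");q=np.array([(273,405),(350,347),(375,370),(305,425)])/2.9+220
P=onz(ci,q,.108)[:,:2]-C
B=np.c_[P@ux,P@uy-.236]*1000;print(B,B.mean(0),np.linalg.norm(np.diff(B,axis=0),axis=1))
q=np.array([(300,474)])/2.9+220;p=onz(ci,q,.008)[0,:2]-C;print("bottom corner",p@ux,p@uy-.236)
```

```text
[[ 50.6302 -23.4547]
 [-34.1232 -25.8468]
 [-36.6106   4.2001]
 [ 41.0446   7.1203]] [ 5.2353 -9.4953] [84.7871 30.1497 77.7101]
bottom corner 0.041605843896610914 0.0006486852331436255
```

```bash
python3 -c "
from plant import *
hand_in()"
```

```text
the job is handed in; nothing more can be done
```

The abacus lies flat and released on the blue felt, and the weight is at rest in the green-lined bin. The job was handed in at about 47.5 s. `hand_in` gives no verdict, so this rests on my own last checks.

**How it was done**
- **Abacus:** The first lowering put the fingertips on the stand with about 83 N at the wrist, because the grip was too low on the abacus. I set it back on the bin rim, gripped it about 7 mm higher, and lowered it with only light contact.
- **Weight, first push:** The moves allow no lean, so I pushed with one open finger reaching under the rack with the tool upright. The off-centre push turned the weight about 15–20° and moved it about 20–30 mm away from the robot.
- **Weight, correction and tipping:** I corrected this by dragging it from the top of its leading end and nudging it sideways. A final push from behind tipped it over the block's end.

**Last checks**
- **Weight:** It stands upright on its 90 × 36 mm end rather than lying flat. Its centre is about 5 mm across and 10 mm along from the bin's centre, and about 58 mm above the bin's underside, under the 70 mm limit. It is clear of the block, looked the same in two pictures about 0.9 s apart, and never came near the abacus.
- **Abacus:** It was last measured after release as lying along the felt, only a few mm off-centre. In the final picture the arm hides part of it, but the visible part is unchanged.
- **Other things:** The bar, bottle, cup, jar, mallet, brush and offcut look where they were. I judged this by eye and did not measure it.
- **Unexplained contact:** While I was positioning for the drag, the gripper touched something near the rack's end, with 6–9 N sideways. I moved off it and it went away.

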